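Drain the bench mill and hang up its clamps

TASK

Finish the wash-up of the bench mill: set the clear tub under the drum's pouring side, tip the drum over by its handle so that all the milling stones drop into the tub, then bring the drum back fully upright. Stand the tub with all the stones in it flat on the middle of the cork mat again, and hang every lid clamp astride the drying rail, one leg on either side of the bar, knob up. Leave the flask and the glaze jar where they are.

Things in the scene. Friction and masses are not known exactly. Their poses are not given: they have to be found in the camera images.
- mill: fixed bench mill: two upright posts (outer faces 72 mm either side in x) carry a tilting drum on a level hinge axis along the mill's x, 175 mm above the table. Origin: on the table right below the middle of that axis. Its 20 mm high base plate lies behind (y from -5 to 115 mm, x within 90 mm); the table on the -y side, where the drum pours, is free
- drum (a joint): tilt of the white drum, rad: 0 = upright (a stop), up to 2.2 as the mouth tips to the mill's -y side. It stays where left. Outer diameter 100 mm, wall 5 mm, bottom 45 mm below and rim 65 mm above the hinge axis. Tipped right over, its lower lip is 95 mm above the table and 30 mm out (-y) from the axis; stones land 20 to 120 mm out
- drum_pin (a point): grip point on the drum's handle: a black round pin, 16 mm diameter, 52 mm long, parallel to the hinge axis, on a steel lever outside the mill's -x post. The point is on the pin's axis, 30 mm out from the lever, at mill x = -120 mm, 75 mm from the hinge axis; at joint 0 it is 65 mm to +y and 37.5 mm above the hinge axis, and swings over the top to -y
- tub: loose open clear plastic tub, 150 (x) by 160 (y) by 65 mm high, walls and floor 8 mm thick. Origin: centre of its underside. It weighs about 0.35 kg
- mat: thin square cork mat, 250 mm, flat on the table (it cannot move); the tub starts on it. Origin: its centre, on the table
- rail_mid (a point): middle of the bar of the fixed drying rail, on its axis: a level round steel bar, diameter 18 mm, 380 mm long, along its own y, axis 115 mm above the table, on a post at either end; z is up
- flask: bystander: brass-coloured drinking flask, 72 mm diameter, 170 mm high; origin at the centre of its underside
- glaze_jar: bystander: lidded glaze jar, 76 mm diameter, 100 mm high; origin at the centre of its underside
- stone1_center (a point): centre of a milling stone: a grey ceramic ball, 27 mm in diameter, in the drum at the start (may be absent)
- stone2_center (a point): centre of a milling stone: a grey ceramic ball, 27 mm in diameter, in the drum at the start (may be absent)
- stone3_center (a point): centre of a milling stone: a grey ceramic ball, 27 mm in diameter, in the drum at the start (may be absent)
- stone4_center (a point): centre of a milling stone: a grey ceramic ball, 27 mm in diameter, in the drum at the start (may be absent)
- stone5_center (a point): centre of a milling stone: a grey ceramic ball, 27 mm in diameter, in the drum at the start (may be absent)
- stone6_center (a point): centre of a milling stone: a grey ceramic ball, 27 mm in diameter, in the drum at the start (may be absent)
- yoke1_saddle (a point): middle of the underside of the clamp's crown, 75 mm above its feet; it comes to rest on the bar
- yoke1: loose lid clamp (may be absent): upside-down U of aluminium strap standing on two feet, 64 mm wide (x; 76 mm over the dark feet), 32 mm deep (y), crown top 81 mm high, inside 52 mm wide and 75 mm high; a square black knob 24 x 24 mm rises 28 mm from the middle of the crown (81 to 109 mm up). Origin: centre between the feet, at their undersides
- yoke2_saddle (a point): middle of the underside of the clamp's crown, 75 mm above its feet; it comes to rest on the bar
- yoke2: loose lid clamp (may be absent): upside-down U of aluminium strap standing on two feet, 64 mm wide (x; 76 mm over the dark feet), 32 mm deep (y), crown top 81 mm high, inside 52 mm wide and 75 mm high; a square black knob 24 x 24 mm rises 28 mm from the middle of the crown (81 to 109 mm up). Origin: centre between the feet, at their undersides
- yoke3_saddle (a point): middle of the underside of the clamp's crown, 75 mm above its feet; it comes to rest on the bar
- yoke3: loose lid clamp (may be absent): upside-down U of aluminium strap standing on two feet, 64 mm wide (x; 76 mm over the dark feet), 32 mm deep (y), crown top 81 mm high, inside 52 mm wide and 75 mm high; a square black knob 24 x 24 mm rises 28 mm from the middle of the crown (81 to 109 mm up). Origin: centre between the feet, at their undersides
- yoke4_saddle (a point): middle of the underside of the clamp's crown, 75 mm above its feet; it comes to rest on the bar
- yoke4: loose lid clamp (may be absent): upside-down U of aluminium strap standing on two feet, 64 mm wide (x; 76 mm over the dark feet), 32 mm deep (y), crown top 81 mm high, inside 52 mm wide and 75 mm high; a square black knob 24 x 24 mm rises 28 mm from the middle of the crown (81 to 109 mm up). Origin: centre between the feet, at their undersides
- yoke5_saddle (a point): middle of the underside of the clamp's crown, 75 mm above its feet; it comes to rest on the bar
- yoke5: loose lid clamp (may be absent): upside-down U of aluminium strap standing on two feet, 64 mm wide (x; 76 mm over the dark feet), 32 mm deep (y), crown top 81 mm high, inside 52 mm wide and 75 mm high; a square black knob 24 x 24 mm rises 28 mm from the middle of the crown (81 to 109 mm up). Origin: centre between the feet, at their undersides
Mind the look-alikes: they are no part of the job. Of the things shaped like the tub, the clear one is meant. Leave any orange look-alike of the yoke1 alone.

How it is judged (in metres and radians):
On the way, in this order (a step that is already met when the one before it is completed fails the run):
1. the drum is tipped over past 1.5 rad (value of joint drum above 1.5 rad), for 0.2 s.
2. the drum is upright again (joint below 0.15 rad) (value of joint drum below 0.15 rad), for 0.2 s.
At the end, for the whole second after the job is handed in: Drum within 0.15 rad of upright; all stones in the tub, which stands flat within 55 mm of the mat centre; each clamp hangs at rest astride the bar, crown on it (saddle point within 28 mm of the axis sideways, -4 to 24 mm above it), tilted under 0.6 rad and within 0.6 rad of square (value of joint drum below 0.15 rad and angle between tub's own z axis and vertical below 0.1 rad and height (world z) of tub below 0.012 m and linear speed of tub below 0.03 m/s and horizontal distance between tub and mat below 0.055 m and x of stone1_center in the frame of tub between -0.072 and 0.072 m and y of stone1_center in the frame of tub between -0.077 and 0.077 m and z of stone1_center in the frame of tub between 0 and 0.065 m and x of stone2_center in the frame of tub between -0.072 and 0.072 m and y of stone2_center in the frame of tub between -0.077 and 0.077 m and z of stone2_center in the frame of tub between 0 and 0.065 m and x of stone3_center in the frame of tub between -0.072 and 0.072 m and y of stone3_center in the frame of tub between -0.077 and 0.077 m and z of stone3_center in the frame of tub between 0 and 0.065 m and x of stone4_center in the frame of tub between -0.072 and 0.072 m and y of stone4_center in the frame of tub between -0.077 and 0.077 m and z of stone4_center in the frame of tub between 0 and 0.065 m and x of stone5_center in the frame of tub between -0.072 and 0.072 m and y of stone5_center in the frame of tub between -0.077 and 0.077 m and z of stone5_center in the frame of tub between 0 and 0.065 m and x of stone6_center in the frame of tub between -0.072 and 0.072 m and y of stone6_center in the frame of tub between -0.077 and 0.077 m and z of stone6_center in the frame of tub between 0 and 0.065 m and x of yoke1_saddle in the frame of rail_mid between -0.028 and 0.028 m and y of yoke1_saddle in the frame of rail_mid between -0.185 and 0.185 m and z of yoke1_saddle in the frame of rail_mid between -0.004 and 0.024 m and angle between each of yoke1, yoke2, yoke3, yoke4, yoke5's own z axis and vertical below 0.6 rad and angle between the y axis of each of yoke1, yoke2, yoke3, yoke4, yoke5 and the y axis of rail_mid, either way round below 0.6 rad and linear speed of each of yoke1, yoke2, yoke3, yoke4, yoke5 below 0.05 m/s and x of yoke2_saddle in the frame of rail_mid between -0.028 and 0.028 m and y of yoke2_saddle in the frame of rail_mid between -0.185 and 0.185 m and z of yoke2_saddle in the frame of rail_mid between -0.004 and 0.024 m and x of yoke3_saddle in the frame of rail_mid between -0.028 and 0.028 m and y of yoke3_saddle in the frame of rail_mid between -0.185 and 0.185 m and z of yoke3_saddle in the frame of rail_mid between -0.004 and 0.024 m and x of yoke4_saddle in the frame of rail_mid between -0.028 and 0.028 m and y of yoke4_saddle in the frame of rail_mid between -0.185 and 0.185 m and z of yoke4_saddle in the frame of rail_mid between -0.004 and 0.024 m and x of yoke5_saddle in the frame of rail_mid between -0.028 and 0.028 m and y of yoke5_saddle in the frame of rail_mid between -0.185 and 0.185 m and z of yoke5_saddle in the frame of rail_mid between -0.004 and 0.024 m); the robot touches nothing.
It fails at once if the flask or the glaze jar is moved more than 30 mm or tipped (distance of any of flask, glaze_jar from where it was at the start of the episode above 0.03 m or angle between any of flask, glaze_jar's own z axis and vertical above 0.5 rad).
Of stone1, stone2, stone3, stone4, stone5, stone6 only 4 to 6 are there at a start; the rules pass over those that are not, and their reading is None.
Of yoke1, yoke2, yoke3, yoke4, yoke5 only 3 to 5 are there at a start; the rules pass over those that are not, and their reading is None.
At some moment in a run one of tub may be knocked a few centimetres aside while the robot is not near it.
It also fails if it takes over 210 s, if anything falls off the work surface, if the arm or the gripper's body presses on something with over 40 N, if the wrist force passes 120 N, or if a joint passes its speed limit or range.

ROBOT

A 6-joint arm with a two-finger parallel gripper is mounted at the origin on the work surface. World frame = base frame: x ahead of the robot, y to its left, z up, the work surface at z = 0. Lengths are in mm, angles in degrees, forces in N, time in s.
With the tool pointing down it reaches from about 300 to 850 mm from the base axis. Payload 4.2 kg.
Tool frame: the origin (TCP) lies midway between the tips of the shut fingers; the grasp point (between the pads) lies 19 mm behind it; z points along the fingers, y is the line along which they close (so a half turn about z gives the same grasp; the last joint's range is limited). The gripper opens to 91 mm and grips with 3 to 60 N. Pads are 32 mm wide; open, the fingers measure 118 mm over their backs; the gripper's body (76 mm by 178 mm) begins 60 mm behind the grasp point.
Start: joints at [-66.692, 18.312, 89.639, -0, 72.044, -1.146], TCP at [238.032, -523.435, 213.976] pointing down, gripper open.
Joint ranges: [-177.97, 177.97], [-48.28, 115.42], [12.27, 149.76], [-77.06, 257.06], [2.81, 150.46], [-146.56, 146.56]. Speed limits (degrees/s): [147.25, 147.25, 180, 180, 180, 180].

INTERFACE

Orientations are given as [roll, pitch, yaw] about the fixed x, y, z axes, in that order (R = Rz(yaw) Ry(pitch) Rx(roll)).
In Python, from workcell import env gives the robot as it stands.
- The arm moves only by the tool send_rows, never from a script. Its argument "steps" is a list that holds one entry, the list of rows, each a list of 5 numbers: the shift along the tool's x, y, z scaled (see below), then the turn about the tool's z scaled (see below), then the opening, from 0 (shut) to 1 (fully open). In form: [[[dx, dy, dz, yaw, fingers], ...]]. A call has 1 to 5 rows; each row shifts and turns the commanded pose from where the row before left it, along the tool's axes as they then stand; what a row does not reach is not made up. The controller multiplies each number of a shift by 0.04 m and each number of a turn by 0.12 rad. A row lasts 1/12 s, in which the tool goes at most 41.7 mm and 7.16 degrees, less where a joint would pass 70% of its speed; a pose out of reach is approached as far as the arm can. A call with a number of a shift or a turn outside -1 to 1 is refused whole. A call with a gripper value outside its range is refused whole. The fingers move at their own pace and stop on an object; "squeeze" is the grip in N (left out, the last holds). Time passes only in rows, so rows that do not move let the fingers close. It gives the time, the measured TCP pose, the force, the opening and the grip force at its end, in the units of the state.
- env.state(): the state, without advancing time (a new reading comes with each control period).
- env.grab_frame(name): name is "scene" or "top" or "wrist"; returns a dict with "pixels" (480x640x3 uint8, red, green, blue), "depth" (480x640 float32, mm along the optical axis (not along the pixel's ray), 0 where there is no reading), "intrinsics" (3x3 intrinsics, pixels), "cam_to_world" (4x4, takes a point from camera to world coordinates). Camera axes: x right, y down, z forward; pixel columns grow to the right and rows downward; lengths in mm; the calibration is good to about 2 mm. The wrist camera is an equidistant fisheye: a pixel r from the principal point sees the ray r / f radians off the axis. A picture is of the moment at which its call begins.
- env.job_done(): hands the job in; it is judged then, once.
The state is a dict: "time_s": time; "qpos": joint angles; "qvel": joint speeds; "effort": joint torques, N m; "ee_pos": TCP position; "ee_rot": TCP orientation; "force": force on the tool from outside, world axes, zero at the start; "torque": the same for the moment, N m; "gripper_width": finger opening in mm; "gripper_force": force on a finger pad.
Only numpy, scipy, OpenCV 4.12 (cv2) and the standard library are available. Lean on these libraries where they do the work, as an engineer would, in place of code of your own. Each camera call takes 0.05 s, during which the arm holds its last target. There are 200 camera calls.

## Working session

There is one attempt and no reset: what is moved stays moved. The work goes in short steps, Python scripts to look and compute and a tool call to move; the robot and the scene stay as the last step left them, time stands still between calls to the robot, and variables do not carry over. Pictures are saved under pics/ and viewed, at most 14 in all, crops included, and the job is handed in when it is done.

Besides the shell and the picture viewer there is one more tool, called after ">>>" as name(argument=value, ...) on one line, values as JSON. send_rows: Moves the arm, as the interface text tells. Shifts and turns lie within -1 to 1; 1 stands for 0.04 m of shift or 0.12 rad of turn. Its arguments: {"type":"object","properties":{"steps":{"type":"array"},"squeeze":{"type":"number"}},"required":["steps"]}

```bash
mkdir -p pics; ls; cat > h.py <<'E'
from workcell import env
import numpy as np, cv2
def grab(n,save=None):
    f=env.grab_frame(n)
    if save: cv2.imwrite('pics/'+save+'.png',f['pixels'][:,:,::-1]); np.savez('pics/'+save+'.npz',**f)
    return f
def load(s): return dict(np.load('pics/'+s+'.npz'))
def w(f,u,v,z=None):
    K=f['intrinsics'];T=f['cam_to_world'];d=f['depth'][int(v),int(u)]
    r=np.array([(u-K[0,2])/K[0,0],(v-K[1,2])/K[1,1],1]);
    if z is None: return T[:3,:3]@(r*d)+T[:3,3]
    r=T[:3,:3]@r; return T[:3,3]+r*(z-T[2,3])/r[2]
def cloud(f):
    K=f['intrinsics'];T=f['cam_to_world'];v,u=np.mgrid[:480,:640];d=f['depth']
    p=np.stack([(u-K[0,2])/K[0,0]*d,(v-K[1,2])/K[1,1]*d,d],-1)
    return p@T[:3,:3].T+T[:3,3]
E
python3 - <<'E'
from h import *
for n in('scene','top'): grab(n,n)
print(env.state())
E
```

```text
pics
{'time_s': 0.1, 'qpos': array([-6.66915087e+01,  1.83486850e+01,  8.96986488e+01,  3.18989908e-04,
        7.20454282e+01, -1.14545754e+00]), 'qvel': array([-0.07459103, -0.04164312, -0.17569008, -0.17830982,  0.04895642,
       -0.04835307]), 'effort': array([-9.44836283e-04, -4.13332880e+01, -2.32508844e+01,  7.28461845e-02,
        4.21868975e-02, -5.02653040e-05]), 'ee_pos': array([ 237.85511826, -522.99991301,  213.20247952]), 'ee_rot': array([-1.79907263e+02, -2.15760944e-03,  2.44538485e+01]), 'force': array([-0.75985777,  0.30402873, -0.09767292]), 'torque': array([ 0.0341663 ,  0.00199818, -0.0218815 ]), 'gripper_force': 0.0, 'gripper_width': 91.66500512244845}
```

View pics/scene.png

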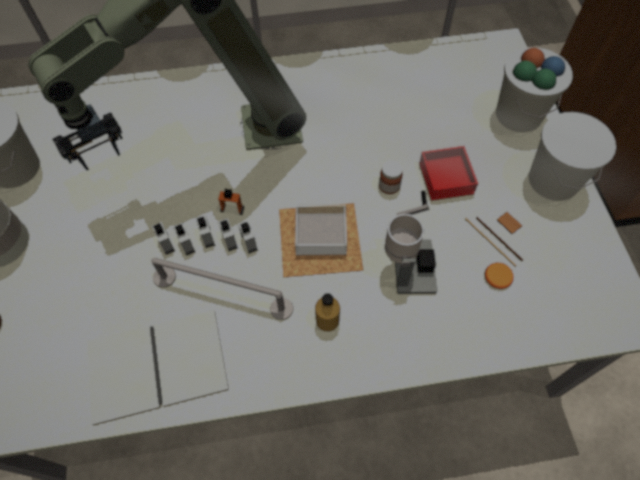

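View pics/top.png

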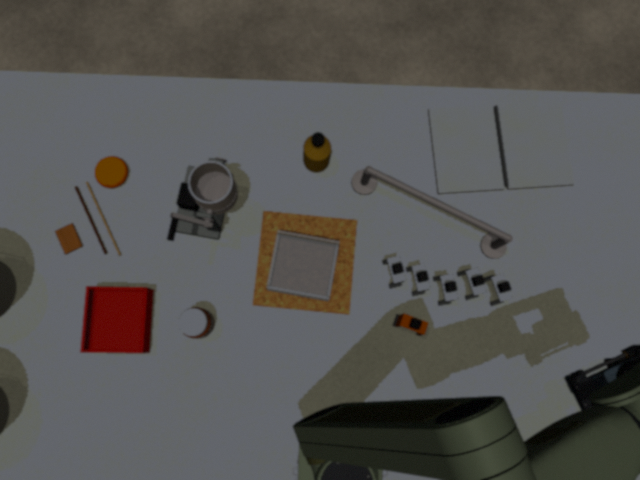

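The top view shows these candidates:
- **Clear tub:** (303,265) on the mat. The red tub at (118,320) is the look-alike.
- **Clamps:** five grey ones at (393,269), (416,277), (444,287), (469,282) and (496,288). The orange one at (411,323) is the look-alike.
- **Other things:** mill at (205,200), flask at (317,152), jar at (197,322), rail from (368,173) to (505,240).

I choose the clear tub and the five grey clamps, and check them in a close crop.

```bash
python3 - <<'E'
from h import *
f=load('top')
im=f['pixels'][:,:,::-1]
c=np.vstack([cv2.resize(im[150:350,150:350],(560,560),interpolation=cv2.INTER_CUBIC)])
a=cv2.resize(im[150:320,160:360],(800,680),interpolation=cv2.INTER_CUBIC)[:600]
a=cv2.resize(im[140:250,160:260],(400,440),interpolation=cv2.INTER_CUBIC)
b=cv2.resize(im[240:350,375:475],(400,440),interpolation=cv2.INTER_CUBIC)
d=cv2.resize(im[240:350,475:525],(200,440))
cv2.imwrite('pics/crop.png',np.hstack([a,b]))
print(f['intrinsics'],f['cam_to_world'])
P=cloud(f)
for n,(u,v) in dict(k1=(398,269),k2=(422,277),k3=(450,287),k4=(476,282),k5=(503,287),railA=(372,176),railB=(500,236),railm=(436,205),mat1=(265,213),mat2=(356,220),mat3=(350,313),mat4=(254,304),tub1=(277,232),tub2=(340,240),tub3=(333,299),tub4=(268,291),tubfloor=(303,265),flask=(317,140),jar=(195,323),drum=(212,182),table=(300,380),knobpin=(171,228)).items(): print(n,w(f,u,v).round(0))
E
```

```text
[[569.19205378   0.         317.10685953]
 [  0.         569.19205378 234.37497965]
 [  0.           0.           1.        ]] [[ 2.67941559e-02 -9.81902990e-01  1.87479577e-01  2.89262066e+02]
 [-9.99317608e-01 -3.10801484e-02 -1.99585412e-02  1.01711685e+02]
 [ 2.54242443e-02 -1.86816870e-01 -9.82065713e-01  1.47245306e+03]
 [ 0.00000000e+00  0.00000000e+00  0.00000000e+00  1.00000000e+00]]
k1 [ 471. -124.  108.]
k2 [ 454. -184.  103.]
k3 [ 430. -250.  110.]
k4 [ 445. -316.  101.]
k5 [ 434. -379.  108.]
railA [731. -70.  12.]
railB [ 558. -372.  120.]
railm [ 631. -216.  118.]
mat1 [623. 211.   3.]
mat2 [612. -30.   2.]
mat3 [367. -18.   2.]
mat4 [383. 229.  -0.]
tub1 [560. 174.  67.]
tub2 [557.  11.  -1.]
tub3 [401.  27.   7.]
tub4 [418. 194.   1.]
tubfloor [487. 106.  10.]
flask [769.  82. 169.]
jar [328. 357. 104.]
drum [655. 326. 173.]
table [197. 105.   2.]
knobpin [532. 402. 224.]
```

View pics/crop.png

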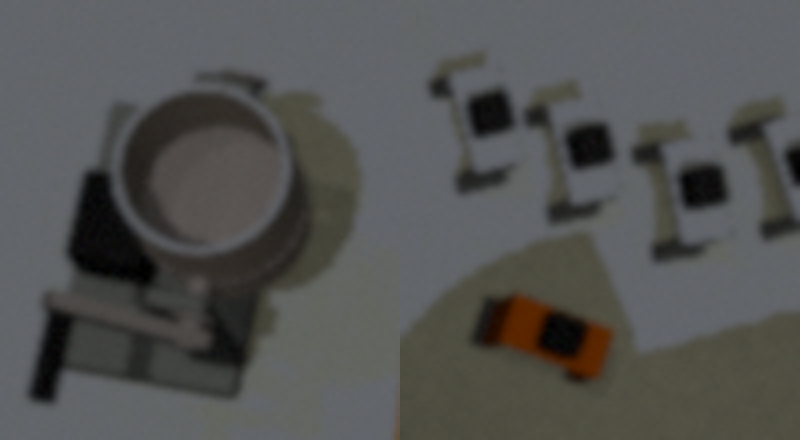

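The crop confirms four-plus grey clamps, all knob up with a separate orange one. The mill lever and black pin are on the world -x side, so the mill pours towards world -y. Next I fit poses from the depth.

```bash
cat >> h.py <<'E'
def ev(P,x,y,z): 
    P=P.reshape(-1,3); m=(P[:,0]>x[0])&(P[:,0]<x[1])&(P[:,1]>y[0])&(P[:,1]<y[1])&(P[:,2]>z[0])&(P[:,2]<z[1]); return P[m]
def rect(p):
    r=cv2.minAreaRect(p[:,:2].astype(np.float32)); return np.round(r[0],1),np.round(r[1],1),round(r[2],1)
def knobs(f,P,x,y,z=(95,122)):
    m=(P[...,2]>z[0])&(P[...,2]<z[1])&(P[...,0]>x[0])&(P[...,0]<x[1])&(P[...,1]>y[0])&(P[...,1]<y[1])&(f['pixels'].max(-1)<60)
    n,l,s,c=cv2.connectedComponentsWithStats(m.astype(np.uint8))
    return [(s[i,4],np.median(P[l==i],0).round(0),rect(P[l==i])) for i in range(1,n) if s[i,4]>15]
E
python3 - <<'E'
from h import *
t=load('top');s=load('scene');Pt=cloud(t);Ps=cloud(s)
for nm,f,P in(('top',t,Pt),('scene',s,Ps)):
    print('==',nm)
    for k in knobs(f,P,(380,520),(-450,-60)): print(k)
    b=ev(P,(500,760),(-420,-20),(109,130)); 
    if len(b)>20:
        c=b.mean(0);u,sv,vt=np.linalg.svd(b-c,full_matrices=False);t_=(b-c)@vt[0];print('rail',len(b),c.round(1),vt[0].round(3),np.percentile(t_,[0,1,99,100]).round(0), (c+vt[0]*(t_.max()+t_.min())/2).round(1))
    b=ev(P,(380,600),(0,220),(52,75)); print('tubrim',len(b),rect(b))
    b=ev(P,(560,720),(250,420),(232,248)); print('drumrim',len(b),rect(b),b.mean(0).round(1))
    b=ev(P,(540,780),(220,480),(14,26)); print('base',len(b),rect(b))
    b=ev(P,(480,590),(340,450),(195,230)); print('pin',len(b),rect(b),b.mean(0).round(1))
    b=ev(P,(720,800),(40,130),(100,175)); print('flask',rect(b)); b=ev(P,(270,380),(300,420),(95,110)); print('jar',rect(b))
hsv=cv2.cvtColor(t['pixels'],cv2.COLOR_RGB2HSV); m=cv2.inRange(hsv,(8,90,40),(25,255,255))>0
m&=(Pt[...,0]>330)&(Pt[...,0]<650)&(Pt[...,1]>-50)&(Pt[...,1]<250)&(Pt[...,2]<12);print('mat',rect(Pt[m]))
b=Pt[175:200,200:228]; print('in drum z',np.round(b[::5,::4,2]))
E
```

```text
== top
(np.int32(94), array([ 473., -122.,  108.]), (array([ 473.4, -124.1]), array([23.9, 22.4]), 13.9))
(np.int32(98), array([ 455., -183.,  107.]), (array([ 455.9, -184. ]), array([24. , 23.4]), 12.4))
(np.int32(101), array([ 450., -319.,  108.]), (array([ 450. , -320.7]), array([22. , 24.6]), 19.4))
(np.int32(97), array([ 433., -252.,  107.]), (array([ 433.4, -253.5]), array([23.1, 23.4]), 12.5))
(np.int32(98), array([ 436., -382.,  108.]), (array([ 436.8, -383.9]), array([22.1, 22.5]), 22.8))
rail 1198 [ 633.3 -221.8  121. ] [-0.426 -0.905 -0.   ] [-201. -196.  192.  201.] [ 633.4 -221.7  121. ]
tubrim 830 (array([482.2, 106. ]), array([160.2, 151.3]), 81.3)
drumrim 357 (array([636.1, 318.5]), array([100.2,  98.5]), 46.8) [636.3 318.8 238.8]
base 704 (array([644.3, 371.3]), array([123.3, 179.8]), 81.4)
pin 308 (array([534.7, 379.7]), array([61.8, 61.9]), 84.0) [544.1 388.9 214.8]
flask (array([767.5,  78.8]), array([61.4, 68.4]), 0.8)
jar (array([331.8, 363.7]), array([63.6, 64.7]), 1.4)
== scene
(np.int32(45), array([ 443., -254.,  107.]), (array([ 438.1, -254.4]), array([22.8,
[... 472 characters left out ...]
 -199.  191.  195.] [ 639.3 -223.7  121.4]
tubrim 577 (array([484.7, 105.8]), array([160.4, 158.9]), 81.7)
drumrim 256 (array([640.1, 318.2]), array([96.1, 99.8]), 77.0) [641.8 317.1 238.2]
base 746 (array([649.6, 371.7]), array([123. , 181.6]), 80.8)
pin 199 (array([539.6, 377.1]), array([62.7, 66.5]), 86.8) [552.4 387.5 213.2]
flask (array([775.1,  78.8]), array([69.8, 49.7]), 89.9)
jar (array([335.2, 363.3]), array([64. , 66.8]), 33.2)
mat (array([497.8, 100.6]), array([248.3, 248.7]), 86.2)
in drum z [[188. 170. 177. 170. 172. 172. 171.]
 [174. 170. 173. 171. 170. 171. 176.]
 [172. 164. 172. 167. 169. 170. 177.]
 [171. 171. 174. 170. 167. 171. 174.]
 [172. 174. 173. 168. 173. 169. 174.]]
```

```bash
cat >> h.py <<'E'
def to(x,y,z,psi=None):
    s=env.state();p=s['ee_pos'];c=s['ee_rot'][2];e=(c if psi is None else psi)
    d=np.array([x,y,z])-p;r=np.radians(c);a=np.radians(e)
    f=lambda q:np.array([d[0]*np.cos(q)+d[1]*np.sin(q),d[0]*np.sin(q)-d[1]*np.cos(q),-d[2]])/40
    print('t',round(s['time_s'],1),'at',p.round(1),s['ee_rot'].round(1),'F',s['force'].round(1),'w',round(s['gripper_width'],1),'g',round(s['gripper_force'],1))
    print('before turn',f(r).round(2),'after turn',f(a).round(2),'turn',round(np.radians((c-e+180)%360-180)/.12,2))
E

```

>>> send_rows(steps=[[[0,0,0,0.97,1],[0,0,0,0.97,1],[0,0,0,0.97,1],[0,0,0,0.97,1],[0,0,0,0.97,1]]], squeeze=40)

```text
time_s: 0.52
ee_pos: [237.9, -523.1, 213.4]
ee_rot: [-179.9, 0.0, -9.2]
force: [-0.6, -0.1, -1.3]
gripper_width: 91.5
gripper_force: 0.0
```

>>> send_rows(steps=[[[0.24,-0.97,0,0,1],[0.24,-0.97,0,0,1],[0.24,-0.97,0,0,1],[0.24,-0.97,0,0,1],[0.24,-0.97,0,0,1]]])

```text
time_s: 0.93
ee_pos: [315.5, -337.3, 213.6]
ee_rot: [-180.0, 0.0, -8.9]
force: [1.0, 0.3, -0.4]
gripper_width: 91.1
gripper_force: 0.0
```

>>> send_rows(steps=[[[0.24,-0.97,0,0,1],[0.24,-0.97,0,0,1],[0.24,-0.97,0,0,1],[0.24,-0.97,0,0,1],[0.24,-0.97,0,0,1]]])

```text
time_s: 1.35
ee_pos: [392.9, -153.0, 213.8]
ee_rot: [180.0, 0.0, -8.9]
force: [0.9, -0.5, 0.0]
gripper_width: 91.2
gripper_force: 0.0
```

>>> send_rows(steps=[[[0.24,-0.97,0,0,1],[0.24,-0.97,0,0,1],[0.24,-0.97,0,0,1],[0.24,-0.97,0,0,1],[0.24,-0.97,0,0,1]]])

```text
time_s: 1.77
ee_pos: [470.3, 31.4, 213.7]
ee_rot: [180.0, 0.0, -8.9]
force: [0.5, 0.0, -0.0]
gripper_width: 91.0
gripper_force: 0.0
```

>>> send_rows(steps=[[[0,0,0.94,0,1],[0,0,0.94,0,1],[0,0,0.94,0,1],[0,0,0.94,0,1],[0,0,0.94,0,1]]])

```text
time_s: 2.18
ee_pos: [469.9, 29.5, 24.4]
ee_rot: [180.0, -0.0, -8.9]
force: [0.6, 0.1, -0.7]
gripper_width: 91.2
gripper_force: 0.0
```

>>> send_rows(steps=[[[0,0,0,0,0],[0,0,0,0,0],[0,0,0,0,0],[0,0,0,0,0],[0,0,0,0,0]]])

```text
time_s: 2.6
ee_pos: [472.1, 29.3, 28.2]
ee_rot: [-179.9, -0.3, -8.9]
force: [0.5, -1.0, -0.5]
gripper_width: 60.7
gripper_force: 0.0
```

>>> send_rows(steps=[[[0,0,0,0,0],[0,0,0,0,0],[0,0,0,0,0],[0,0,0,0,0],[0,0,0,0,0]]])

```text
time_s: 3.02
ee_pos: [470.3, 29.3, 26.1]
ee_rot: [180.0, -0.0, -8.9]
force: [0.3, 0.4, -0.0]
gripper_width: 27.2
gripper_force: 0.0
```

>>> send_rows(steps=[[[0,0,0,0,0],[0,0,0,0,0],[0,0,0,0,0],[0,0,0,0,0],[0,0,0,0,0]]])

```text
time_s: 3.43
ee_pos: [470.2, 29.5, 25.9]
ee_rot: [-180.0, 0.0, -8.9]
force: [0.0, 1.9, -0.4]
gripper_width: 7.6
gripper_force: 40.0
```

>>> send_rows(steps=[[[0,0,-0.2,0,0],[0,0,-0.2,0,0],[0,0,-0.2,0,0],[0,0,0,0,0],[0,0,0,0,0]]])

```text
time_s: 3.85
ee_pos: [470.7, 29.2, 50.7]
ee_rot: [-180.0, -0.1, -8.9]
force: [-0.6, 0.4, -4.9]
gripper_width: 7.9
gripper_force: 40.0
```

```bash
python3 - <<'E'
from h import *
f=grab('scene','s2');P=cloud(f);b=ev(P,(380,600),(0,220),(52,110)); print('tubrim',len(b),rect(b),np.percentile(b[:,2],[5,50,95]))
b=ev(P,(380,600),(110,220),(52,110)); print(np.percentile(b[:,2],[5,50,95]))
to(614,156.7,47,-8.8)
E
```

```text
tubrim 818 (array([486.7,  97.8]), array([171.3, 155.8]), 82.0) [55.39774253 83.02998145 94.42523152]
[56.11530671 82.80899865 93.55652445]
t 3.9 at [470.2  29.2  50.2] [180.   -0.   -8.9] F [-0.2 -0.2 -4.7] w 7.8 g 40.0
before turn [ 3.06 -3.7   0.08] after turn [ 3.06 -3.7   0.08] turn -0.01
```

>>> send_rows(steps=[[[0.61,-0.74,0,0,0],[0.61,-0.74,0,0,0],[0.61,-0.74,0,0,0],[0.61,-0.74,0,0,0],[0.61,-0.74,0,0,0]]])

```text
time_s: 4.32
ee_pos: [614.2, 157.1, 49.1]
ee_rot: [179.8, 0.1, -8.8]
force: [3.8, -23.4, -5.1]
gripper_width: 8.7
gripper_force: 42.3
```

>>> send_rows(steps=[[[0,0,0.2,0,0],[0,0,0.2,0,0],[0,0,0.15,0,0],[0,0,0,0,0],[0,0,0,0,0]]])

```text
time_s: 4.73
ee_pos: [612.9, 156.5, 27.4]
ee_rot: [180.0, 0.1, -8.9]
force: [-0.3, 0.8, -4.0]
gripper_width: 7.9
gripper_force: 40.0
```

>>> send_rows(steps=[[[0,0,0,0,0.5],[0,0,0,0,0.5],[0,0,0,0,0.5],[0,0,0,0,0.5],[0,0,0,0,0.5]]])

```text
time_s: 5.15
ee_pos: [614.0, 156.8, 28.5]
ee_rot: [-180.0, -0.1, -8.9]
force: [-0.2, 0.2, 0.4]
gripper_width: 38.3
gripper_force: 0.0
```

```bash
python3 - <<'E'
from h import *
for n in('top','scene'):
    f=grab(n,n+'3');P=cloud(f);b=ev(P,(500,750),(130,330),(52,75)); print('tubrim',len(b),rect(b))
to(529.7,400.4,300,-8.8)
E
```

```text
tubrim 305 (array([628.2, 260.1]), array([117.7, 150.9]), 80.7)
tubrim 421 (array([652.6, 224.6]), array([168.1, 177.5]), 13.0)
t 5.2 at [613.8 156.8  28.3] [-180.    -0.    -8.9] F [-0.2  0.   0.2] w 44.4 g 0.0
before turn [-3.02 -5.69 -6.79] after turn [-3.01 -5.7  -6.79] turn -0.01
```

>>> send_rows(steps=[[[0,0,-0.9,0,1],[0,0,-0.95,0,1],[0,0,-0.95,0,1],[0,0,-0.95,0,1],[0,0,-0.95,0,1]]])

```text
time_s: 5.67
ee_pos: [613.3, 156.6, 217.9]
ee_rot: [-180.0, -0.0, -8.9]
force: [0.9, -0.7, -0.2]
gripper_width: 75.9
gripper_force: 0.0
```

>>> send_rows(steps=[[[0,0,-0.95,0,1],[0,0,-0.95,0,1],[0,0,-0.9,0,1],[-0.43,-0.81,0,0,1],[-0.43,-0.81,0,0,1]]])

```text
time_s: 6.08
ee_pos: [591.0, 225.7, 331.4]
ee_rot: [-179.8, -0.3, -9.1]
force: [-0.2, 0.6, -0.1]
gripper_width: 90.9
gripper_force: 0.0
```

>>> send_rows(steps=[[[-0.43,-0.81,0,0,1],[-0.43,-0.81,0,0,1],[-0.43,-0.81,0,0,1],[-0.43,-0.81,0,0,1],[-0.43,-0.81,0,0,1]]])

```text
time_s: 6.5
ee_pos: [528.9, 400.9, 328.0]
ee_rot: [-180.0, -0.0, -8.9]
force: [0.3, 0.3, 0.8]
gripper_width: 91.3
gripper_force: 0.0
```

```bash
python3 - <<'E'
from h import *
for n in('top','scene'):
    f=grab(n,n+'4');P=cloud(f);b=ev(P,(500,750),(130,330),(58,72)); print('tubrim',len(b),rect(b))
f=grab('wrist','w4')
a=load('scene4')['pixels'];b=f['pixels']
cv2.imwrite('pics/v4.png',np.hstack([cv2.resize(a[160:320,280:440],(400,400),interpolation=2),cv2.resize(b,(400,300))[:,:].copy() if 0 else np.pad(cv2.resize(b,(400,300)),((0,100),(0,0),(0,0)))])[:,:,::-1])
to(529.7,400.4,193.5,-8.8)
E
```

```text
tubrim 638 (array([624.1, 233. ]), array([165.5, 152. ]), 80.4)
tubrim 454 (array([628.7, 244.5]), array([188.3, 156.7]), 81.5)
t 6.7 at [528.5 401.7 327.3] [180.    0.   -8.7] F [ 0.3 -0.2  0.1] w 91.1 g 0.0
before turn [0.03 0.03 3.34] after turn [0.03 0.03 3.34] turn 0.02
```

View pics/v4.png

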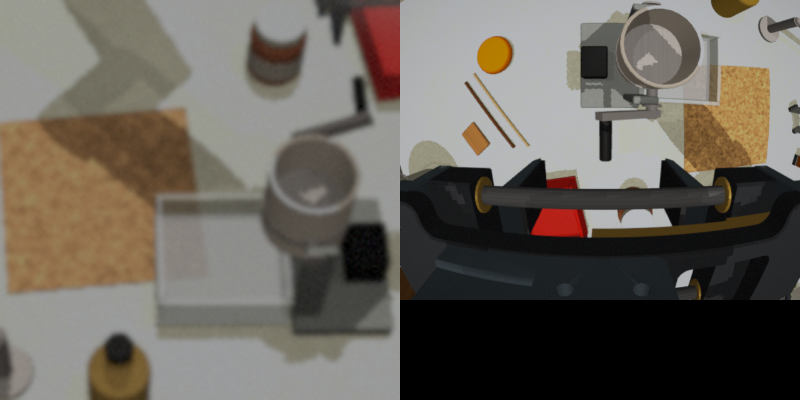

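The left half shows the tub tight against the base on the pour side. The right half (wrist) shows the pin at (605,140), centred between the fingers at (530,175) and (680,175). Next I descend and grip.

>>> send_rows(steps=[[[0.01,0.01,0.83,0,1],[0,0.01,0.83,0,1],[0,0,0.83,0,1],[0,0,0.82,0,1],[0,0,0,0,0]]], squeeze=25)

```text
time_s: 7.07
ee_pos: [527.1, 394.5, 188.2]
ee_rot: [179.4, 0.6, -9.0]
force: [-0.7, -0.4, -1.0]
gripper_width: 86.9
gripper_force: 0.0
```

>>> send_rows(steps=[[[0,0,0,0,0],[0,0,0,0,0],[0,0,0,0,0],[0,0,0,0,0],[0,0,0,0,0]]])

```text
time_s: 7.48
ee_pos: [530.8, 398.9, 197.5]
ee_rot: [-179.9, -0.1, -8.9]
force: [-0.6, 0.3, 0.2]
gripper_width: 53.9
gripper_force: 0.0
```

>>> send_rows(steps=[[[0,0,0,0,0],[0,0,0,0,0],[0,0,0,0,0],[0,0,0,0,0],[0,0,0,0,0]]])

```text
time_s: 7.9
ee_pos: [530.0, 398.5, 195.4]
ee_rot: [180.0, 0.0, -8.9]
force: [0.3, 0.6, -0.2]
gripper_width: 20.8
gripper_force: 1.5
```

>>> send_rows(steps=[[[0,0,0,0,0],[0,0,0,0,0]]])

```text
time_s: 8.07
ee_pos: [530.4, 400.8, 195.9]
ee_rot: [-179.7, -0.0, -8.9]
force: [0.4, 4.6, -0.8]
gripper_width: 15.4
gripper_force: 25.0
```

>>> send_rows(steps=[[[0,0.088,-0.138,0,0],[0,0.1,-0.13,0,0],[0,0.111,-0.121,0,0],[0,0.121,-0.111,0,0],[0,0.13,-0.1,0,0]]])

```text
time_s: 8.48
ee_pos: [527.5, 381.4, 220.7]
ee_rot: [-179.4, -0.1, -8.9]
force: [0.5, 10.3, 0.8]
gripper_width: 15.1
gripper_force: 25.0
```

>>> send_rows(steps=[[[0,0.138,-0.088,0,0],[0,0.145,-0.076,0,0],[0,0.151,-0.063,0,0],[0,0.156,-0.049,0,0],[0,0.16,-0.035,0,0]]])

```text
time_s: 8.9
ee_pos: [523.3, 353.5, 236.2]
ee_rot: [-179.1, -0.3, -8.8]
force: [-1.2, 11.5, 9.1]
gripper_width: 15.7
gripper_force: 25.0
```

>>> send_rows(steps=[[[0,0.162,-0.021,0,0],[0,0.163,0,0,0],[0,0.163,0.01,0,0],[0,0.162,0.021,0,0],[0,0.16,0.035,0,0]]])

```text
time_s: 9.32
ee_pos: [518.0, 319.2, 233.2]
ee_rot: [-179.4, -0.2, -8.9]
force: [-0.5, 8.6, 6.2]
gripper_width: 15.5
gripper_force: 25.0
```

>>> send_rows(steps=[[[0,0.156,0.049,0,0],[0,0.151,0.063,0,0],[0,0.145,0.076,0,0],[0,0.138,0.088,0,0],[0,0.13,0.1,0,0]]])

```text
time_s: 9.73
ee_pos: [513.4, 290.1, 217.3]
ee_rot: [-179.5, -0.2, -8.9]
force: [-0.6, 7.0, 4.4]
gripper_width: 15.3
gripper_force: 25.0
```

>>> send_rows(steps=[[[0,0.121,0.111,0,0],[0,0.111,0.121,0,0],[0,0.1,0.13,0,0],[0,0.088,0.138,0,0],[0,0,0,0,0]]])

```text
time_s: 10.15
ee_pos: [510.6, 272.3, 195.8]
ee_rot: [-179.7, -0.1, -8.9]
force: [1.1, 5.0, 0.1]
gripper_width: 15.5
gripper_force: 25.0
```

>>> send_rows(steps=[[[0,0,0,0,0],[0,0,0,0,0],[0,0,0,0,0],[0,0,0,0,0],[0,0,0,0,0]]])

```text
time_s: 10.57
ee_pos: [510.5, 272.3, 195.8]
ee_rot: [-179.7, -0.1, -8.9]
force: [0.2, 4.5, 0.5]
gripper_width: 15.1
gripper_force: 25.0
```

```bash
python3 - <<'E'
from h import *
a=grab('scene','s5')['pixels'];b=grab('top','t5')['pixels']
cv2.imwrite('pics/v5.png',np.hstack([cv2.resize(a[170:330,290:450],(400,400),interpolation=2),cv2.resize(b[130:290,160:320],(400,400),interpolation=2)])[:,:,::-1])
to(0,0,0)
E
```

```text
t 10.7 at [510.6 272.3 195.8] [-1.797e+02 -1.000e-01 -8.900e+00] F [0.3 5.3 0.6] w 15.1 g 25.0
before turn [-11.56   8.7    4.89] after turn [-11.56   8.7    4.89] turn 0.0
```

View pics/v5.png

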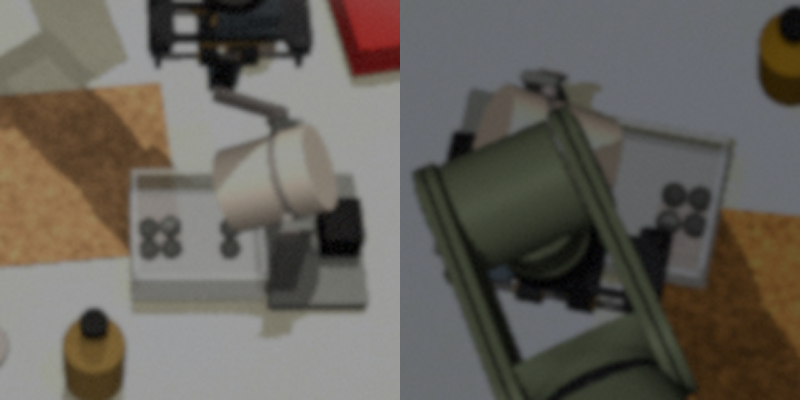

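All six stones are in the tub: four at left (160,240), two at (230,240). The drum is tipped right over. Now I bring it back.

>>> send_rows(steps=[[[0,-0.088,-0.138,0,0],[0,-0.1,-0.13,0,0],[0,-0.111,-0.121,0,0],[0,-0.121,-0.111,0,0],[0,-0.13,-0.1,0,0]]])

```text
time_s: 11.08
ee_pos: [513.1, 289.6, 219.2]
ee_rot: [179.6, 0.0, -8.9]
force: [0.8, -7.1, -1.8]
gripper_width: 15.4
gripper_force: 25.0
```

>>> send_rows(steps=[[[0,-0.138,-0.088,0,0],[0,-0.145,-0.076,0,0],[0,-0.151,-0.063,0,0],[0,-0.156,-0.049,0,0],[0,-0.16,-0.035,0,0]]])

```text
time_s: 11.5
ee_pos: [517.6, 318.1, 234.9]
ee_rot: [179.6, -0.1, -8.9]
force: [-1.5, -8.7, 7.7]
gripper_width: 15.5
gripper_force: 25.0
```

>>> send_rows(steps=[[[0,-0.162,-0.021,0,0],[0,-0.163,0,0,0],[0,-0.163,0.01,0,0],[0,-0.162,0.021,0,0],[0,-0.16,0.035,0,0]]])

```text
time_s: 11.92
ee_pos: [522.7, 351.7, 232.4]
ee_rot: [179.8, -0.1, -8.9]
force: [-1.4, -6.6, 5.5]
gripper_width: 15.3
gripper_force: 25.0
```

>>> send_rows(steps=[[[0,-0.156,0.049,0,0],[0,-0.151,0.063,0,0],[0,-0.145,0.076,0,0],[0,-0.138,0.088,0,0],[0,-0.13,0.1,0,0]]])

```text
time_s: 12.33
ee_pos: [527.2, 380.3, 217.0]
ee_rot: [179.8, -0.1, -8.9]
force: [-0.9, -6.6, 2.9]
gripper_width: 15.8
gripper_force: 25.0
```

>>> send_rows(steps=[[[0,-0.121,0.111,0,0],[0,-0.111,0.121,0,0],[0,-0.1,0.13,0,0],[0,-0.088,0.138,0,0],[0,-0.04,0.09,0,0]]])

```text
time_s: 12.75
ee_pos: [530.2, 399.6, 193.1]
ee_rot: [179.9, -0.0, -8.9]
force: [-1.4, -3.7, 5.5]
gripper_width: 15.2
gripper_force: 25.0
```

>>> send_rows(steps=[[[0,0,0,0,0],[0,0,0,0,0],[0,0,0,0,0]]])

```text
time_s: 13.0
ee_pos: [530.2, 400.0, 192.4]
ee_rot: [-180.0, -0.0, -8.9]
force: [-1.1, -3.0, 4.7]
gripper_width: 15.6
gripper_force: 25.0
```

>>> send_rows(steps=[[[0,-0.04,0.12,0,0],[0,0,0,0,0],[0,0,0,0,0],[0,0,0,0,1],[0,0,0,0,1]]])

```text
time_s: 13.42
ee_pos: [530.7, 402.5, 186.9]
ee_rot: [-179.8, -0.0, -8.9]
force: [0.3, -0.8, -0.8]
gripper_width: 25.7
gripper_force: 0.0
```

>>> send_rows(steps=[[[0,0,0,0,1],[0,0,0,0,1],[0,0,0,0,1],[0,0,0,0,1],[0,0,0,0,1]]])

```text
time_s: 13.83
ee_pos: [530.5, 401.8, 186.0]
ee_rot: [180.0, 0.0, -8.9]
force: [-0.1, -0.2, -0.2]
gripper_width: 59.6
gripper_force: 0.0
```

>>> send_rows(steps=[[[0,0,-0.4,0,1],[0,0,-0.9,0,1],[0,0,-0.9,0,1],[0,0,-0.9,0,1],[0,0,-0.4,0,1]]])

```text
time_s: 14.25
ee_pos: [531.6, 402.5, 332.0]
ee_rot: [-179.7, -0.3, -8.9]
force: [0.6, -0.2, 0.8]
gripper_width: 90.3
gripper_force: 0.0
```

```bash
python3 - <<'E'
from h import *
for n in('top','scene'):
    f=grab(n,n+'6');P=cloud(f);b=ev(P,(500,750),(130,330),(58,72)); print('tubrim',len(b),rect(b))
    b=ev(P,(560,720),(250,420),(225,248)); print('drumrim',len(b),rect(b),b.mean(0).round(1),np.linalg.lstsq(np.c_[b[:,:2]-b[:,:2].mean(0),np.ones(len(b))],b[:,2],rcond=None)[0])
to(613.5,157,328,-8.8)
E
```

```text
tubrim 655 (array([624.4, 233.5]), array([165.8, 151.9]), 81.1)
drumrim 432 (array([637. , 318.1]), array([100.2,  97.4]), 39.2) [638.  318.6 237. ] [-3.41445315e-03 -7.85587921e-03  2.37029312e+02]
tubrim 447 (array([628.7, 245.6]), array([191.5, 155.4]), 81.7)
drumrim 349 (array([616.5, 327.1]), array([ 97.6, 154.9]), 68.6) [640.1 318.8 236.1] [ 4.25741385e-03 -3.58674748e-03  2.36147112e+02]
t 14.3 at [531.7 402.6 330.9] [-179.6   -0.4   -8.9] F [ 0.8  0.4 -0.2] w 91.2 g 0.0
before turn [2.97 5.75 0.07] after turn [2.96 5.76 0.07] turn -0.01
```

>>> send_rows(steps=[[[0.42,0.82,0,0,1],[0.42,0.82,0,0,1],[0.42,0.82,0,0,1],[0.42,0.82,0,0,1],[0.42,0.82,0,0,1]]], squeeze=50)

```text
time_s: 14.77
ee_pos: [587.9, 225.0, 324.4]
ee_rot: [179.9, 0.2, -8.9]
force: [1.0, -0.0, -0.0]
gripper_width: 91.1
gripper_force: 0.0
```

>>> send_rows(steps=[[[0.42,0.82,0,0,1],[0.44,0.83,0,0,1],[0,0,0.91,0,1],[0,0,0.91,0,0.7],[0,0,0.91,0,0.7]]])

```text
time_s: 15.18
ee_pos: [611.5, 154.9, 214.6]
ee_rot: [180.0, 0.1, -9.0]
force: [0.2, 0.4, -0.1]
gripper_width: 81.0
gripper_force: 0.0
```

```bash
python3 - <<'E'
from h import *
to(613.5,157,39,-8.8)
E
```

```text
t 15.2 at [611.5 154.9 214.6] [ 1.8e+02  1.0e-01 -9.0e+00] F [ 0.2  0.4 -0.1] w 81.0 g 0.0
before turn [ 0.04 -0.06  4.39] after turn [ 0.04 -0.06  4.39] turn -0.03
```

>>> send_rows(steps=[[[0,-0.04,0.87,0,0.7],[0,0,0.87,0,0.6],[0,0,0.87,0,0.6],[0,0,0.87,0,0.6],[0,0,0.86,0,0.6]]])

```text
time_s: 15.6
ee_pos: [610.6, 157.3, 40.4]
ee_rot: [179.9, 0.1, -8.9]
force: [0.2, -0.1, -0.3]
gripper_width: 54.9
gripper_force: 0.0
```

>>> send_rows(steps=[[[0,0,0,0,0],[0,0,0,0,0],[0,0,0,0,0],[0,0,0,0,0],[0,0,0,0,0]]])

```text
time_s: 16.02
ee_pos: [613.7, 158.1, 46.0]
ee_rot: [-179.9, -0.2, -8.9]
force: [0.5, -0.2, -0.4]
gripper_width: 24.0
gripper_force: 0.0
```

>>> send_rows(steps=[[[0,0,0,0,0],[0,0,0,0,0],[0,0,0,0,0],[0,0,0,0,0],[0,0,0,0,0]]])

```text
time_s: 16.43
ee_pos: [612.7, 156.6, 44.8]
ee_rot: [179.9, -0.1, -8.9]
force: [-1.6, -4.2, 6.7]
gripper_width: 7.8
gripper_force: 50.0
```

```bash
python3 - <<'E'
from h import *
to(488.5,24.5,65,-8.8)
E
```

```text
t 16.4 at [612.7 156.6  44.8] [ 1.799e+02 -1.000e-01 -8.900e+00] F [-1.6 -4.2  6.7] w 7.8 g 50.0
before turn [-2.56  3.74 -0.5 ] after turn [-2.56  3.74 -0.5 ] turn -0.01
```

>>> send_rows(steps=[[[0,0,-0.1,0,0],[0,0,-0.2,0,0],[0,0,-0.2,0,0],[0,0,0,0,0],[0,0,0,0,0]]], squeeze=60)

```text
time_s: 16.85
ee_pos: [611.5, 157.1, 63.5]
ee_rot: [179.9, 0.1, -8.8]
force: [-1.4, -4.0, -4.1]
gripper_width: 7.7
gripper_force: 60.0
```

```bash
python3 - <<'E'
from h import *
f=grab('top','t7');P=cloud(f);b=ev(P,(500,750),(130,320),(66,105));print(rect(b))
r=[ev(P,(640,720),(y,y+30),(66,105))[:,2] for y in(145,175,205,235)]
print([ (len(x),np.median(x).round(1)) for x in r])
to(488.3,25.5,65)
E
```

```text
(array([626.4, 258.4]), array([105.7, 151.7]), 81.0)
[(0, np.float64(nan)), (0, np.float64(nan)), (0, np.float64(nan)), (28, np.float64(81.9))]
t 16.9 at [611.6 157.1  63.4] [ 1.799e+02  1.000e-01 -8.800e+00] F [-1.4 -5.4 -4.8] w 7.6 g 60.0
before turn [-2.54  3.72 -0.04] after turn [-2.54  3.72 -0.04] turn 0.0
  return _methods._mean(a, axis=axis, dtype=dtype,
  ret = ret.dtype.type(ret / rcount)
```

>>> send_rows(steps=[[[-0.1,0.15,0,0,0],[-0.2,0.3,0,0,0],[-0.3,0.45,0,0,0],[-0.33,0.48,0,0,0],[-0.33,0.48,0,0,0]]])

```text
time_s: 17.32
ee_pos: [550.3, 92.1, 63.3]
ee_rot: [-179.9, -0.0, -8.9]
force: [0.1, -0.9, -5.8]
gripper_width: 7.5
gripper_force: 60.0
```

>>> send_rows(steps=[[[-0.33,0.48,0,0,0],[-0.33,0.48,0,0,0],[-0.3,0.45,0,0,0],[-0.2,0.3,0,0,0],[-0.1,0.15,0,0,0]]])

```text
time_s: 17.73
ee_pos: [488.2, 25.5, 63.6]
ee_rot: [-180.0, 0.0, -9.0]
force: [-0.7, -0.7, -5.9]
gripper_width: 7.8
gripper_force: 60.0
```

>>> send_rows(steps=[[[0,0,0,0,0],[0,0,0.15,0,0],[0,0,0.2,0,0],[0,0,0.1,0,0],[0,0,0,0,0]]])

```text
time_s: 18.15
ee_pos: [490.4, 26.9, 45.1]
ee_rot: [-180.0, -0.0, -8.9]
force: [-0.7, -0.9, -4.1]
gripper_width: 8.1
gripper_force: 60.0
```

```bash
python3 - <<'E'
from h import *
to(488.3,25.5,44)
E
```

```text
t 18.1 at [490.4  26.9  45.1] [-180.    -0.    -8.9] F [-0.7 -0.9 -4.1] w 8.1 g 60.0
before turn [-0.05  0.04  0.03] after turn [-0.05  0.04  0.03] turn 0.0
```

>>> send_rows(steps=[[[0,0,0.03,0,0],[0,0,0,0,0]]])

```text
time_s: 18.32
ee_pos: [490.5, 26.8, 44.8]
ee_rot: [-180.0, -0.1, -8.9]
force: [-1.2, -0.2, 1.6]
gripper_width: 7.7
gripper_force: 60.0
```

>>> send_rows(steps=[[[0,0,0,0,0.5],[0,0,0,0,0.5],[0,0,0,0,0.5],[0,0,0,0,0.5],[0,0,0,0,0.5]]])

```text
time_s: 18.73
ee_pos: [489.8, 26.3, 44.3]
ee_rot: [-180.0, -0.0, -8.9]
force: [0.2, -0.4, -0.2]
gripper_width: 37.9
gripper_force: 0.0
```

>>> send_rows(steps=[[[0,0,-0.9,0,0.6],[0,0,-0.9,0,0.6],[0,0,-0.9,0,0.6],[0,0,-0.9,0,0.6],[0,0,-0.9,0,0.6]]])

```text
time_s: 19.15
ee_pos: [489.2, 26.3, 226.1]
ee_rot: [-180.0, -0.0, -8.9]
force: [0.5, 0.3, 0.3]
gripper_width: 54.9
gripper_force: 0.0
```

>>> send_rows(steps=[[[0,0,0,-0.95,0.8],[0,0,0,-0.95,0.8],[0,0,0,-0.95,0.8],[0,0,0,-0.95,0.8],[0,0,0,-0.95,0.8]]])

```text
time_s: 19.57
ee_pos: [489.6, 26.3, 224.4]
ee_rot: [180.0, -0.0, 24.1]
force: [-0.3, 0.4, -0.3]
gripper_width: 73.1
gripper_force: 0.0
```

>>> send_rows(steps=[[[0,0,0,-0.95,0.8],[0,0,0,-0.95,0.8],[0,0,0,-0.95,0.8],[0,0,0,-0.95,0.8],[0,0,0,-0.95,0.8]]])

```text
time_s: 19.98
ee_pos: [489.6, 26.3, 224.2]
ee_rot: [-180.0, -0.0, 56.7]
force: [-0.4, -0.3, -0.2]
gripper_width: 72.9
gripper_force: 0.0
```

>>> send_rows(steps=[[[0,0,0,-0.95,0.8],[0,0,0,-0.95,0.8],[0,0,0,-0.95,0.8],[0,0,0,-0.95,0.8],[0,0,0,-0.95,0.8]]])

```text
time_s: 20.4
ee_pos: [489.6, 26.3, 224.2]
ee_rot: [180.0, 0.0, 89.4]
force: [0.3, 0.5, -0.6]
gripper_width: 72.8
gripper_force: 0.0
```

```bash
python3 - <<'E'
from h import *
for n in('top','scene'):
    f=grab(n,n+'8');P=cloud(f);b=ev(P,(360,640),(-40,240),(58,75)); print('tubrim',len(b),rect(b))
    for k in knobs(f,P,(380,520),(-450,-60)): print(k)
to(475,-125,200,104)
a=load('scene8')['pixels']
cv2.imwrite('pics/v8.png',cv2.resize(a[180:300,250:450],(800,480),interpolation=2)[:,:,::-1])
E
```

```text
tubrim 478 (array([502. , 102.4]), array([158.9, 151. ]), 81.3)
(np.int32(71), array([ 474., -124.,  109.]), (array([ 473.3, -125.1]), array([17.2, 25. ]), 88.9))
(np.int32(96), array([ 455., -183.,  108.]), (array([ 456. , -184.3]), array([23.7, 22.1]), 13.1))
(np.int32(98), array([ 450., -320.,  107.]), (array([ 450.1, -320.9]), array([22. , 25.9]), 19.7))
(np.int32(95), array([ 433., -253.,  107.]), (array([ 433.1, -252.9]), array([23. , 22.8]), 14.0))
(np.int32(96), array([ 436., -381.,  108.]), (array([ 436.7, -384.4]), array([21.9, 23.8]), 19.5))
tubrim 463 (array([505.4, 101.3]), array([159.8, 155.6]), 81.1)
(np.int32(44), array([ 443., -254.,  108.]), (array([ 439.3, -254.9]), array([27.2, 15.8]), 18.7))
(np.int32(47), array([ 467., -186.,  108.]), (array([ 463.3, -187.4]), array([25.1, 18.8]), 21.7))
(np.int32(51), array([ 483., -125.,  107.]), (array([ 479.9, -124.8]), array([18.4, 25.6]), 87.9))
(np.int32(50), array([ 446., -384.,  107.]), (array([ 443.2, -384.4]), array([22.6, 19.7]), 0.7))
(np.int32(51), array([ 459., -321.,  107.]), (array([ 455.3, -320.8]), array([23.7, 18.2]), 8.4))
t 20.5 at [489.6  26.3 224.3] [-180.     0.    89.1] F [-0.4  0.2 -0.6] w 72.9 g 0.0
before turn [-3.79 -0.3   0.61] after turn [-3.58 -1.27  0.61] turn -2.17
```

View pics/v8.png

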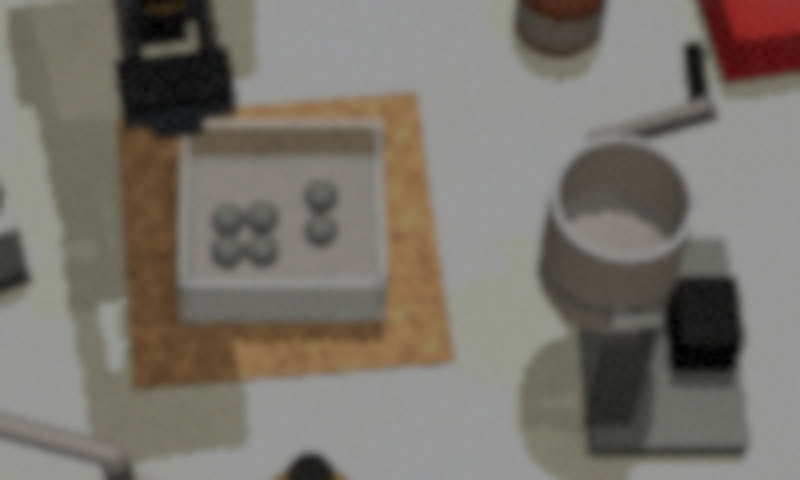

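The crop shows six stones in the tub: (228,218), (262,218), (228,250), (262,250), (321,195), (321,230). The tub is flat near the mat centre, and the drum is upright and empty. Now the clamps, starting with clamp 1.

>>> send_rows(steps=[[[0,0,0,-0.72,0.7],[0,0,0,-0.72,0.7],[0,0,0,-0.72,0.7],[-0.89,-0.325,0,0,0.7],[-0.89,-0.325,0,0,0.7]]], squeeze=30)

```text
time_s: 20.92
ee_pos: [481.7, -48.6, 224.3]
ee_rot: [180.0, 0.0, 104.0]
force: [1.3, -1.2, -0.8]
gripper_width: 63.9
gripper_force: 0.0
```

>>> send_rows(steps=[[[-0.89,-0.325,0,0,0.7],[-0.89,-0.325,0,0,0.7],[0,0,0.6,0,0.7],[0,0,0.6,0,0.7],[0,0,0,0,0.7]]])

```text
time_s: 21.33
ee_pos: [470.4, -124.5, 172.5]
ee_rot: [-179.6, -0.2, 103.7]
force: [-1.3, 0.7, -0.5]
gripper_width: 63.8
gripper_force: 0.0
```

```bash
python3 - <<'E'
from h import *
to(473.5,-124.5,86,104)
f=grab('wrist','w9')
cv2.imwrite('pics/w9.png',f['pixels'][:,:,::-1])
E
```

```text
t 21.3 at [ 470.4 -124.5  172.5] [-179.6   -0.2  103.7] F [-1.3  0.7 -0.5] w 63.8 g 0.0
before turn [-0.02  0.08  2.16] after turn [-0.02  0.08  2.16] turn -0.05
```

View pics/w9.png

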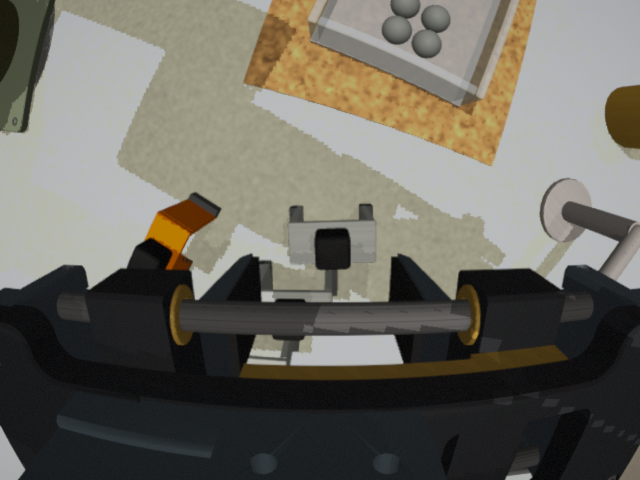

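The wrist view shows clamp 1's knob at (332,248), midway between the fingers at (240,300) and (410,300) and square to them. The orange clamp at (180,230) is clear of them.

>>> send_rows(steps=[[[0,0.02,0.7,0,0.7],[0,0.02,0.7,0,0.7],[0,0,0.5,0,0.7],[0,0,0.23,0,0.7],[0,0,0,0,0.4]]])

```text
time_s: 21.8
ee_pos: [474.6, -123.5, 90.4]
ee_rot: [-179.9, -0.1, 103.9]
force: [0.4, -0.2, 1.1]
gripper_width: 60.0
gripper_force: 0.0
```

>>> send_rows(steps=[[[0,0,0,0,0],[0,0,0,0,0],[0,0,0,0,0],[0,0,0,0,0],[0,0,0,0,0]]])

```text
time_s: 22.22
ee_pos: [475.5, -124.2, 92.0]
ee_rot: [179.9, 0.1, 103.9]
force: [0.9, 0.1, -0.4]
gripper_width: 26.5
gripper_force: 0.0
```

>>> send_rows(steps=[[[0,0,0,0,0],[0,0,0,0,0],[0,0,-0.5,0,0],[0,0,-0.8,0,0],[0,0,-0.8,0,0]]])

```text
time_s: 22.63
ee_pos: [473.7, -123.8, 174.9]
ee_rot: [-179.8, -0.1, 103.9]
force: [1.7, -0.4, -2.1]
gripper_width: 23.5
gripper_force: 30.0
```

>>> send_rows(steps=[[[0,0,-0.8,0,0],[0,0,-0.6,0,0],[0,0,-0.3,0,0],[0,0,0,0.8,0],[0,0,0,0.8,0]]])

```text
time_s: 23.05
ee_pos: [475.2, -124.2, 243.9]
ee_rot: [179.9, 0.0, 92.7]
force: [0.6, -0.1, -2.4]
gripper_width: 23.2
gripper_force: 30.0
```

```bash
python3 - <<'E'
from h import *
to(694.7,-95.8,134,64.75)
E
```

```text
t 23.1 at [ 475.2 -124.2  243.9] [179.9   0.   92.7] F [ 0.6 -0.1 -2.4] w 23.2 g 30.0
before turn [0.45 5.52 2.75] after turn [2.98 4.66 2.75] turn 4.06
```

>>> send_rows(steps=[[[0,0,0,0.81,0],[0,0,0,0.81,0],[0,0,0,0.81,0],[0,0,0,0.81,0],[0,0,0,0.81,0]]])

```text
time_s: 23.47
ee_pos: [474.5, -124.0, 242.6]
ee_rot: [-179.9, 0.0, 64.8]
force: [-0.1, -1.3, -2.5]
gripper_width: 24.0
gripper_force: 30.0
```

>>> send_rows(steps=[[[0.25,0.39,0,0,0],[0.5,0.78,0,0,0],[0.5,0.78,0,0,0],[0.5,0.78,0,0,0],[0.5,0.78,0,0,0]]])

```text
time_s: 23.88
ee_pos: [641.3, -101.3, 242.4]
ee_rot: [-179.9, 0.0, 65.1]
force: [0.3, 0.6, -1.4]
gripper_width: 23.6
gripper_force: 30.0
```

>>> send_rows(steps=[[[0.5,0.78,0,0,0],[0.23,0.38,0,0,0],[0,0,0,0,0],[0,0,0,0,0]]])

```text
time_s: 24.22
ee_pos: [694.6, -94.4, 241.2]
ee_rot: [-179.8, 0.1, 65.1]
force: [0.2, -0.3, -1.8]
gripper_width: 23.7
gripper_force: 30.0
```

```bash
python3 - <<'E'
from h import *
to(694.7,-95.8,140,64.75)
f=grab('wrist','w10');g=grab('scene','s10')
cv2.imwrite('pics/v10.png',np.hstack([cv2.resize(f['pixels'],(400,300)),cv2.resize(g['pixels'][210:330,230:390],(400,300),interpolation=2)])[:,:,::-1])
E
```

```text
t 24.2 at [694.6 -94.4 241.2] [-1.798e+02  1.000e-01  6.510e+01] F [ 0.2 -0.3 -1.8] w 23.7 g 30.0
before turn [-0.03  0.02  2.53] after turn [-0.03  0.02  2.53] turn 0.05
```

View pics/v10.png

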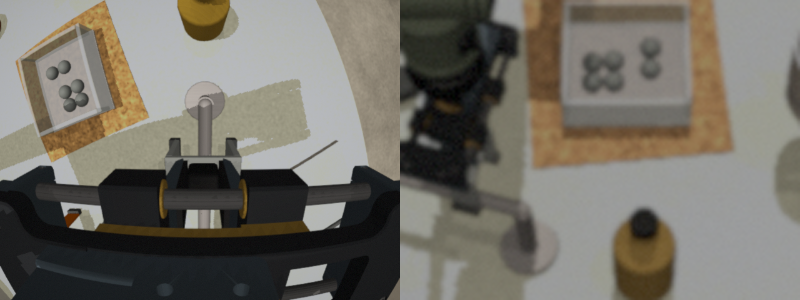

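The wrist view shows the bar at (205,130), midway between the clamp's feet at (174,145) and (236,145). The post is beyond it. I lower and release.

>>> send_rows(steps=[[[-0.02,0,0.7,0,0],[0,0,0.7,0,0],[0,0,0.6,0,0],[0,0,0.35,0,0],[0,0,0.15,0,0]]])

```text
time_s: 24.73
ee_pos: [691.4, -95.5, 140.8]
ee_rot: [-179.7, 0.1, 65.1]
force: [-0.1, 0.3, 6.4]
gripper_width: 23.9
gripper_force: 30.0
```

>>> send_rows(steps=[[[0,0,0,0,0],[0,0,0,0,0],[0,0,0,0,0]]])

```text
time_s: 24.98
ee_pos: [694.9, -95.7, 145.1]
ee_rot: [179.8, -0.0, 65.1]
force: [0.2, -0.4, -1.8]
gripper_width: 24.1
gripper_force: 30.0
```

>>> send_rows(steps=[[[0,0,0.09,0,0],[0,0,0,0,0],[0,0,0,0,0.6],[0,0,0,0,0.6],[0,0,0,0,0.6]]])

```text
time_s: 25.4
ee_pos: [694.4, -95.3, 139.8]
ee_rot: [180.0, -0.0, 65.1]
force: [-0.4, 0.3, -0.3]
gripper_width: 41.4
gripper_force: 0.0
```

>>> send_rows(steps=[[[0,0,0,0,0.7],[0,0,0,0,0.7],[0,0,-0.6,0,0.7],[0,0,-0.9,0,0.7],[0,0,-0.9,0,0.7]]])

```text
time_s: 25.82
ee_pos: [693.5, -95.2, 235.3]
ee_rot: [-179.8, 0.1, 65.1]
force: [0.9, 0.2, 1.0]
gripper_width: 64.0
gripper_force: 0.0
```

```bash
cat >> h.py <<'E'
def hang(f):
    P=cloud(f); return knobs(f,P,(540,740),(-400,-50),(140,168))
E
python3 - <<'E'
from h import *
for k in hang(grab('top','t11')): print(k)
to(456,-184,140,103.5)
E
```

```text
t 25.9 at [697.3 -95.8 245.4] [179.3  -0.2  65.1] F [ 2.4 -1.2  5.5] w 63.6 g 0.0
before turn [-4.54 -4.54  2.64] after turn [-0.74 -6.38  2.64] turn -5.59
```

>>> send_rows(steps=[[[0,0,0,-0.93,0.7],[0,0,0,-0.93,0.7],[0,0,0,-0.93,0.7],[0,0,0,-0.93,0.7],[0,0,0,-0.93,0.7]]])

```text
time_s: 26.28
ee_pos: [694.3, -95.3, 235.4]
ee_rot: [-180.0, 0.0, 97.4]
force: [-0.2, -0.3, -0.0]
gripper_width: 63.5
gripper_force: 0.0
```

>>> send_rows(steps=[[[0,0,0,-0.93,0.7],[-0.1,-0.91,0,0,0.7],[-0.1,-0.91,0,0,0.7],[-0.1,-0.91,0,0,0.7],[-0.1,-0.91,0,0,0.7]]])

```text
time_s: 26.7
ee_pos: [554.8, -145.0, 235.1]
ee_rot: [-180.0, 0.0, 103.5]
force: [-0.7, -0.7, 0.8]
gripper_width: 63.9
gripper_force: 0.0
```

>>> send_rows(steps=[[[-0.1,-0.91,0,0,0.7],[-0.1,-0.91,0,0,0.7],[-0.1,-0.91,0,0,0.7],[0,0,0.5,0,0.7],[0,0,0,0,0.7]]])

```text
time_s: 27.12
ee_pos: [450.0, -181.7, 213.8]
ee_rot: [-179.8, -0.1, 103.3]
force: [-1.1, -0.4, -1.1]
gripper_width: 63.7
gripper_force: 0.0
```

```bash
python3 - <<'E'
from h import *
for k in hang(grab('top','t11')): print(k)
to(456,-184,90,103.5)
E
```

```text
(np.int32(96), array([690., -94., 157.]), (array([692.4, -94.4]), array([21.7, 23.2]), 67.8))
t 27.2 at [ 451.7 -181.7  214.8] [-1.799e+02 -1.000e-01  1.034e+02] F [0.1 0.7 0.9] w 64.1 g 0.0
before turn [-0.08  0.09  3.12] after turn [-0.08  0.09  3.12] turn -0.02
```

>>> send_rows(steps=[[[-0.06,0.06,0.8,0,0.7],[0,0.01,0.8,0,0.7],[0,0,0.8,0,0.7],[0,0,0.5,0,0.7],[0,0,0.2,0,0.5]]])

```text
time_s: 27.58
ee_pos: [455.9, -182.6, 88.9]
ee_rot: [-179.8, -0.2, 103.5]
force: [-0.3, -0.8, -0.1]
gripper_width: 60.0
gripper_force: 0.0
```

>>> send_rows(steps=[[[0,0,0,0,0],[0,0,0,0,0],[0,0,0,0,0],[0,0,0,0,0],[0,0,0,0,0]]])

```text
time_s: 28.0
ee_pos: [457.2, -183.9, 92.9]
ee_rot: [179.9, 0.1, 103.5]
force: [-0.3, 0.4, -0.2]
gripper_width: 26.7
gripper_force: 0.0
```

>>> send_rows(steps=[[[0,0,0,0,0],[0,0,0,0,0],[0,0,-0.5,0,0],[0,0,-0.8,0,0],[0,0,-0.8,0,0]]])

```text
time_s: 28.42
ee_pos: [455.1, -183.1, 175.5]
ee_rot: [-179.8, -0.1, 103.4]
force: [1.1, -0.6, -2.2]
gripper_width: 24.1
gripper_force: 30.0
```

>>> send_rows(steps=[[[0,0,-0.8,0,0],[0,0,-0.6,0,0],[0,0,-0.3,0,0],[0,0,0,0.9,0],[0,0,0,0.9,0]]])

```text
time_s: 28.83
ee_pos: [456.4, -183.6, 244.5]
ee_rot: [179.9, 0.0, 90.8]
force: [0.0, -0.0, -2.3]
gripper_width: 24.2
gripper_force: 30.0
```

```bash
python3 - <<'E'
from h import *
to(664.9,-159.1,140,64.9)
E
```

```text
t 28.8 at [ 456.4 -183.6  244.5] [179.9   0.   90.8] F [ 0.  -0.  -2.3] w 24.2 g 30.0
before turn [0.54 5.22 2.61] after turn [2.77 4.46 2.61] turn 3.76
```

>>> send_rows(steps=[[[0,0,0,0.94,0],[0,0,0,0.94,0],[0,0,0,0.94,0],[0,0,0,0.94,0],[0.23,0.37,0,0,0]]])

```text
time_s: 29.25
ee_pos: [470.9, -181.3, 243.3]
ee_rot: [-179.8, 0.1, 64.9]
force: [-0.1, -0.3, -2.0]
gripper_width: 23.8
gripper_force: 30.0
```

>>> send_rows(steps=[[[0.46,0.74,0,0,0],[0.46,0.74,0,0,0],[0.46,0.74,0,0,0],[0.46,0.74,0,0,0],[0.46,0.74,0,0,0]]])

```text
time_s: 29.67
ee_pos: [647.6, -159.5, 242.9]
ee_rot: [-179.9, 0.0, 65.2]
force: [0.3, -0.7, -2.1]
gripper_width: 23.6
gripper_force: 30.0
```

>>> send_rows(steps=[[[0.24,0.38,0,0,0],[0,0,0,0,0],[0,0,0,0,0],[0,0,0,0,0]]])

```text
time_s: 30.0
ee_pos: [663.3, -157.6, 242.9]
ee_rot: [-179.9, 0.0, 65.2]
force: [-0.7, -0.7, -2.3]
gripper_width: 23.8
gripper_force: 30.0
```

```bash
python3 - <<'E'
from h import *
to(664.9,-159.1,141,64.9)
E
```

```text
t 30.0 at [ 663.3 -157.6  242.9] [-179.9    0.    65.2] F [-0.7 -0.7 -2.3] w 23.8 g 30.0
before turn [-0.02  0.05  2.55] after turn [-0.02  0.05  2.55] turn 0.05
```

>>> send_rows(steps=[[[-0.02,0.05,0.7,0,0],[0,0,0.7,0,0],[0,0,0.6,0,0],[0,0,0.3,0,0],[0,0,0.15,0,0]]])

```text
time_s: 30.42
ee_pos: [663.1, -159.2, 143.5]
ee_rot: [-179.7, 0.1, 65.2]
force: [-1.0, 1.1, -1.1]
gripper_width: 23.5
gripper_force: 30.0
```

>>> send_rows(steps=[[[0,0,0.08,0,0],[0,0,0.04,0,0],[0,0,0,0,0],[0,0,0,0,0]]])

```text
time_s: 30.75
ee_pos: [666.4, -159.4, 142.2]
ee_rot: [179.9, -0.0, 65.2]
force: [0.0, 0.5, -0.6]
gripper_width: 23.6
gripper_force: 30.0
```

>>> send_rows(steps=[[[0,0,0,0,0.6],[0,0,0,0,0.6],[0,0,0,0,0.6],[0,0,0,0,0.7],[0,0,0,0,0.7]]])

```text
time_s: 31.17
ee_pos: [666.0, -159.1, 141.1]
ee_rot: [180.0, -0.0, 65.2]
force: [0.5, 0.2, -0.6]
gripper_width: 54.2
gripper_force: 0.0
```

>>> send_rows(steps=[[[0,0,-0.6,0,0.7],[0,0,-0.9,0,0.7],[0,0,-0.9,0,0.7],[0,0,0,0,0.7]]])

```text
time_s: 31.5
ee_pos: [669.3, -159.9, 245.5]
ee_rot: [179.1, -0.2, 65.2]
force: [0.6, 0.5, 1.5]
gripper_width: 63.9
gripper_force: 0.0
```

```bash
python3 - <<'E'
from h import *
to(433.4,-253.2,90,103.2)
E
```

```text
t 31.5 at [ 669.3 -159.9  245.5] [179.1  -0.2  65.2] F [0.6 0.5 1.5] w 63.9 g 0.0
before turn [-4.59 -4.38  3.89] after turn [-0.92 -6.27  3.89] turn -5.52
```

>>> send_rows(steps=[[[0,0,0,-0.92,0.7],[0,0,0,-0.92,0.7],[0,0,0,-0.92,0.7],[0,0,0,-0.92,0.7],[0,0,0,-0.92,0.7]]])

```text
time_s: 31.92
ee_pos: [665.8, -159.1, 236.7]
ee_rot: [180.0, 0.0, 97.2]
force: [0.1, -0.7, -0.1]
gripper_width: 63.9
gripper_force: 0.0
```

>>> send_rows(steps=[[[0,0,0,-0.92,0.7],[-0.14,-0.89,0,0,0.7],[-0.14,-0.89,0,0,0.7],[-0.14,-0.89,0,0,0.7],[-0.14,-0.89,0,0,0.7]]])

```text
time_s: 32.33
ee_pos: [530.9, -213.6, 236.5]
ee_rot: [-180.0, 0.0, 103.2]
force: [-0.2, -0.5, 0.4]
gripper_width: 63.9
gripper_force: 0.0
```

>>> send_rows(steps=[[[-0.14,-0.89,0,0,0.7],[-0.14,-0.89,0,0,0.7],[-0.14,-0.87,0,0,0.7],[0,0,0.5,0,0.7],[0,0,0,0,0.7]]])

```text
time_s: 32.75
ee_pos: [430.1, -253.6, 214.9]
ee_rot: [-179.8, -0.2, 103.0]
force: [-0.3, 0.6, -0.7]
gripper_width: 63.5
gripper_force: 0.0
```

```bash
python3 - <<'E'
from h import *
for k in hang(grab('top','t12')): print(k)
to(433.4,-253.2,90,103.2)
E
```

```text
(np.int32(96), array([690., -94., 156.]), (array([692.1, -94.6]), array([21.6, 23.4]), 64.7))
(np.int32(102), array([ 662., -159.,  156.]), (array([ 664. , -160.3]), array([22.5, 25.7]), 64.6))
t 32.8 at [ 431.6 -253.6  215.9] [-1.799e+02 -1.000e-01  1.031e+02] F [0.2 0.  0.2] w 63.8 g 0.0
before turn [0.   0.05 3.15] after turn [0.   0.05 3.15] turn -0.01
```

Both are hung. Clamp 3 goes the same way.

>>> send_rows(steps=[[[0,0.02,0.8,0,0.7],[0,0,0.8,0,0.7],[0,0,0.8,0,0.7],[0,0,0.5,0,0.7],[0,0,0.22,0,0.5]]])

```text
time_s: 33.22
ee_pos: [433.4, -252.5, 89.5]
ee_rot: [-179.8, -0.2, 103.3]
force: [0.2, 0.5, -0.0]
gripper_width: 60.1
gripper_force: 0.0
```

>>> send_rows(steps=[[[0,0,0,0,0],[0,0,0,0,0],[0,0,0,0,0],[0,0,0,0,0],[0,0,0,0,0]]])

```text
time_s: 33.63
ee_pos: [434.5, -254.2, 93.3]
ee_rot: [179.9, 0.1, 103.2]
force: [-0.2, 0.5, -0.8]
gripper_width: 26.7
gripper_force: 0.0
```

>>> send_rows(steps=[[[0,0,0,0,0],[0,0,0,0,0],[0,0,-0.5,0,0],[0,0,-0.8,0,0],[0,0,-0.8,0,0]]])

```text
time_s: 34.05
ee_pos: [432.5, -253.0, 175.9]
ee_rot: [-179.8, -0.2, 103.2]
force: [0.2, -0.9, -1.4]
gripper_width: 24.1
gripper_force: 30.0
```

>>> send_rows(steps=[[[0,0,-0.8,0,0],[0,0,-0.6,0,0],[0,0,-0.3,0,0],[0,0,0,0.9,0],[0,0,0,0.9,0]]])

```text
time_s: 34.47
ee_pos: [433.7, -253.8, 244.9]
ee_rot: [179.9, 0.0, 90.5]
force: [-1.4, 0.1, -2.8]
gripper_width: 23.9
gripper_force: 30.0
```

```bash
python3 - <<'E'
from h import *
to(635.5,-222.6,141,64.9)
E
```

```text
t 34.5 at [ 433.7 -253.8  244.9] [179.9   0.   90.5] F [-1.4  0.1 -2.8] w 23.9 g 30.0
before turn [0.73 5.05 2.6 ] after turn [2.85 4.24 2.6 ] turn 3.72
```

>>> send_rows(steps=[[[0,0,0,0.93,0],[0,0,0,0.93,0],[0,0,0,0.93,0],[0,0,0,0.93,0],[0.24,0.36,0,0,0]]])

```text
time_s: 34.88
ee_pos: [448.2, -250.9, 243.7]
ee_rot: [-179.8, 0.1, 64.9]
force: [-0.2, 0.0, -1.9]
gripper_width: 23.8
gripper_force: 30.0
```

>>> send_rows(steps=[[[0.47,0.71,0,0,0],[0.47,0.71,0,0,0],[0.47,0.71,0,0,0],[0.47,0.71,0,0,0],[0.47,0.71,0,0,0]]])

```text
time_s: 35.3
ee_pos: [620.1, -224.6, 243.3]
ee_rot: [-179.9, 0.0, 65.2]
force: [0.2, -0.0, -1.3]
gripper_width: 24.0
gripper_force: 30.0
```

>>> send_rows(steps=[[[0.25,0.37,0,0,0],[0,0,0,0,0],[0,0,0,0,0],[0,0,0,0,0]]])

```text
time_s: 35.63
ee_pos: [635.6, -222.3, 243.4]
ee_rot: [-179.9, 0.0, 65.2]
force: [0.2, -1.3, -1.1]
gripper_width: 23.9
gripper_force: 30.0
```

```bash
python3 - <<'E'
from h import *
to(635.5,-222.6,141,64.9)
E
```

```text
t 35.6 at [ 635.6 -222.3  243.4] [-179.9    0.    65.2] F [ 0.2 -1.3 -1.1] w 23.9 g 30.0
before turn [-0.01 -0.    2.56] after turn [-0.01 -0.    2.56] turn 0.05
```

>>> send_rows(steps=[[[0,0,0.7,0,0],[0,0,0.7,0,0],[0,0,0.6,0,0],[0,0,0.3,0,0],[0,0,0.15,0,0]]])

```text
time_s: 36.05
ee_pos: [633.9, -222.3, 143.8]
ee_rot: [-179.7, 0.0, 65.2]
force: [0.2, -0.0, -2.4]
gripper_width: 23.8
gripper_force: 30.0
```

>>> send_rows(steps=[[[0,0,0.08,0,0],[0,0,0.04,0,0],[0,0,0,0,0],[0,0,0,0,0]]])

```text
time_s: 36.38
ee_pos: [637.3, -222.7, 142.6]
ee_rot: [179.8, -0.0, 65.2]
force: [-0.8, 0.6, -1.5]
gripper_width: 24.1
gripper_force: 30.0
```

>>> send_rows(steps=[[[0,0,0,0,0.6],[0,0,0,0,0.6],[0,0,0,0,0.6],[0,0,0,0,0.7],[0,0,0,0,0.7]]])

```text
time_s: 36.8
ee_pos: [636.9, -222.4, 141.4]
ee_rot: [180.0, 0.0, 65.2]
force: [0.2, -0.2, 0.2]
gripper_width: 54.3
gripper_force: 0.0
```

>>> send_rows(steps=[[[0,0,-0.6,0,0.7],[0,0,-0.9,0,0.7],[0,0,-0.9,0,0.7],[0,0,0,-0.95,0.7],[0,0,0,-0.95,0.7]]])

```text
time_s: 37.22
ee_pos: [638.1, -222.8, 240.8]
ee_rot: [179.6, 0.1, 78.6]
force: [-0.7, -0.6, 0.1]
gripper_width: 63.9
gripper_force: 0.0
```

```bash
python3 - <<'E'
from h import *
to(450.1,-320.8,90,109.5)
E
```

```text
t 37.2 at [ 638.1 -222.8  240.8] [1.796e+02 1.000e-01 7.860e+01] F [-0.7 -0.6  0.1] w 63.9 g 0.0
before turn [-3.33 -4.12  3.77] after turn [-0.74 -5.25  3.77] turn -4.49
```

>>> send_rows(steps=[[[0,0,0,-0.9,0.7],[0,0,0,-0.9,0.7],[0,0,0,-0.9,0.7],[0,0,0,-0.9,0.7],[0,0,0,-0.9,0.7]]])

```text
time_s: 37.63
ee_pos: [636.8, -222.3, 237.2]
ee_rot: [180.0, 0.0, 109.5]
force: [0.1, 0.5, -0.3]
gripper_width: 64.0
gripper_force: 0.0
```

>>> send_rows(steps=[[[-0.13,-0.87,0,0,0.7],[-0.13,-0.87,0,0,0.7],[-0.13,-0.87,0,0,0.7],[-0.13,-0.87,0,0,0.7],[-0.13,-0.87,0,0,0.7]]])

```text
time_s: 38.05
ee_pos: [479.6, -304.6, 237.2]
ee_rot: [180.0, 0.0, 109.3]
force: [0.9, -0.1, 0.2]
gripper_width: 63.5
gripper_force: 0.0
```

>>> send_rows(steps=[[[-0.13,-0.87,0,0,0.7],[0,0,0.5,0,0.7],[0,0,0,0,0.7],[0,0,0,0,0.7]]])

```text
time_s: 38.38
ee_pos: [449.4, -320.3, 216.8]
ee_rot: [-180.0, -0.1, 109.2]
force: [0.2, -0.1, -0.5]
gripper_width: 64.0
gripper_force: 0.0
```

```bash
python3 - <<'E'
from h import *
for k in hang(grab('top','t13')): print(k)
to(450.1,-320.8,90,109.5)
E
```

```text
(np.int32(96), array([690., -94., 156.]), (array([692.9, -95. ]), array([21.7, 23.8]), 64.4))
(np.int32(105), array([ 661., -159.,  156.]), (array([ 663.6, -160. ]), array([22.5, 23.4]), 64.0))
(np.int32(106), array([ 634., -221.,  156.]), (array([ 636.1, -222. ]), array([22.1, 23.7]), 66.7))
t 38.4 at [ 450.4 -320.4  217.4] [180.   -0.  109.2] F [-0.2 -0.9  0.7] w 63.8 g 0.0
before turn [-0.01 -0.01  3.19] after turn [-0.01 -0.01  3.19] turn -0.04
```

>>> send_rows(steps=[[[0,0,0.8,0,0.7],[0,0,0.8,0,0.7],[0,0,0.8,0,0.7],[0,0,0.5,0,0.7],[0,0,0.24,0,0.5]]])

```text
time_s: 38.85
ee_pos: [449.9, -319.2, 89.1]
ee_rot: [-179.9, -0.2, 109.3]
force: [-0.4, 0.2, 1.0]
gripper_width: 59.7
gripper_force: 0.0
```

>>> send_rows(steps=[[[0,0,0,0,0],[0,0,0,0,0],[0,0,0,0,0],[0,0,0,0,0],[0,0,0,0,0]]])

```text
time_s: 39.27
ee_pos: [450.7, -321.1, 93.0]
ee_rot: [179.9, 0.1, 109.2]
force: [0.1, -0.2, -0.4]
gripper_width: 26.7
gripper_force: 0.0
```

>>> send_rows(steps=[[[0,0,0,0,0],[0,0,0,0,0],[0,0,-0.5,0,0],[0,0,-0.8,0,0],[0,0,-0.8,0,0]]])

```text
time_s: 39.68
ee_pos: [448.7, -319.9, 175.3]
ee_rot: [-179.9, -0.2, 109.2]
force: [0.5, -0.2, -1.0]
gripper_width: 23.5
gripper_force: 30.0
```

>>> send_rows(steps=[[[0,0,-0.8,0,0],[0,0,-0.6,0,0],[0,0,-0.3,0,0],[0,0,0,0.9,0],[0,0,0,0.9,0]]])

```text
time_s: 40.1
ee_pos: [449.9, -320.7, 244.5]
ee_rot: [179.9, 0.1, 96.5]
force: [-1.1, 0.2, -1.5]
gripper_width: 23.9
gripper_force: 30.0
```

```bash
python3 - <<'E'
from h import *
to(605.7,-285.8,141,64.9)
E
```

```text
t 40.1 at [ 449.9 -320.7  244.5] [1.799e+02 1.000e-01 9.650e+01] F [-1.1  0.2 -1.5] w 23.9 g 30.0
before turn [0.42 3.97 2.59] after turn [2.44 3.16 2.59] turn 4.6
```

>>> send_rows(steps=[[[0,0,0,0.92,0],[0,0,0,0.92,0],[0,0,0,0.92,0],[0,0,0,0.92,0],[0,0,0,0.92,0]]])

```text
time_s: 40.52
ee_pos: [449.4, -320.4, 243.1]
ee_rot: [-179.9, -0.0, 64.9]
force: [-0.0, 0.1, -2.7]
gripper_width: 23.6
gripper_force: 30.0
```

>>> send_rows(steps=[[[0.3,0.4,0,0,0],[0.61,0.8,0,0,0],[0.61,0.8,0,0,0],[0.61,0.8,0,0,0],[0.31,0.39,0,0,0]]])

```text
time_s: 40.93
ee_pos: [610.3, -283.9, 242.3]
ee_rot: [180.0, -0.1, 65.3]
force: [-0.0, 0.1, -1.1]
gripper_width: 24.0
gripper_force: 30.0
```

>>> send_rows(steps=[[[0,0,0,0,0],[0,0,0,0,0],[0,0,0,0,0],[0,0,0,0,0]]])

```text
time_s: 41.27
ee_pos: [605.3, -285.8, 243.6]
ee_rot: [-180.0, 0.0, 65.2]
force: [-0.1, -0.1, -1.4]
gripper_width: 23.7
gripper_force: 30.0
```

```bash
python3 - <<'E'
from h import *
to(605.7,-285.8,141,64.9)
E
```

```text
t 41.3 at [ 605.3 -285.8  243.6] [-180.     0.    65.2] F [-0.1 -0.1 -1.4] w 23.7 g 30.0
before turn [0.   0.01 2.57] after turn [0.   0.01 2.57] turn 0.04
```

>>> send_rows(steps=[[[0,0,0.7,0,0],[0,0,0.7,0,0],[0,0,0.6,0,0],[0,0,0.3,0,0],[0,0,0.15,0,0]]])

```text
time_s: 41.68
ee_pos: [604.2, -285.4, 143.5]
ee_rot: [-179.8, 0.0, 65.1]
force: [-0.1, -1.1, -1.4]
gripper_width: 23.9
gripper_force: 30.0
```

>>> send_rows(steps=[[[0,0,0.09,0,0],[0,0,0.05,0,0],[0,0,0,0,0],[0,0,0,0,0]]])

```text
time_s: 42.02
ee_pos: [607.0, -286.0, 141.8]
ee_rot: [179.8, 0.0, 65.2]
force: [-1.4, 0.8, 3.1]
gripper_width: 23.9
gripper_force: 30.0
```

>>> send_rows(steps=[[[0,0,0,0,0.6],[0,0,0,0,0.6],[0,0,0,0,0.6],[0,0,0,0,0.7],[0,0,0,0,0.7]]])

```text
time_s: 42.43
ee_pos: [606.8, -285.4, 140.0]
ee_rot: [180.0, -0.0, 65.2]
force: [0.4, 0.0, -0.6]
gripper_width: 54.5
gripper_force: 0.0
```

>>> send_rows(steps=[[[0,0,-0.6,0,0.7],[0,0,-0.9,0,0.7],[0,0,-0.9,0,0.7],[0,0,0,-0.95,0.7],[0,0,0,-0.95,0.7]]])

```text
time_s: 42.85
ee_pos: [608.0, -286.0, 239.4]
ee_rot: [179.6, 0.1, 78.6]
force: [-1.1, -0.2, -0.6]
gripper_width: 63.8
gripper_force: 0.0
```

```bash
python3 - <<'E'
from h import *
to(436.8,-384,90,110.5)
E
```

```text
t 42.9 at [ 608.  -286.   239.4] [1.796e+02 1.000e-01 7.860e+01] F [-1.1 -0.2 -0.6] w 63.8 g 0.0
before turn [-3.25 -3.71  3.74] after turn [-0.8  -4.87  3.74] turn -4.64
```

>>> send_rows(steps=[[[0,0,0,-0.93,0.7],[0,0,0,-0.93,0.7],[0,0,0,-0.93,0.7],[0,0,0,-0.93,0.7],[0,0,0,-0.93,0.7]]])

```text
time_s: 43.27
ee_pos: [606.7, -285.4, 235.9]
ee_rot: [180.0, 0.0, 110.6]
force: [0.7, 0.7, 0.1]
gripper_width: 64.1
gripper_force: 0.0
```

>>> send_rows(steps=[[[-0.16,-0.97,0,0,0.7],[-0.16,-0.97,0,0,0.7],[-0.16,-0.97,0,0,0.7],[-0.16,-0.97,0,0,0.7],[-0.16,-0.97,0,0,0.7]]])

```text
time_s: 43.68
ee_pos: [434.2, -383.1, 236.0]
ee_rot: [180.0, 0.0, 110.3]
force: [0.1, -0.3, -0.8]
gripper_width: 63.6
gripper_force: 0.0
```

>>> send_rows(steps=[[[0,0,0.5,0,0.7],[0,0,0,0,0.7],[0,0,0,0,0.7]]])

```text
time_s: 43.93
ee_pos: [435.3, -382.3, 215.4]
ee_rot: [-180.0, -0.1, 110.2]
force: [-0.3, -0.3, 0.3]
gripper_width: 63.6
gripper_force: 0.0
```

```bash
python3 - <<'E'
from h import *
for k in hang(grab('top','t14')): print(k)
to(436.8,-384,90,110.5)
E
```

```text
(np.int32(100), array([690., -94., 156.]), (array([691.7, -94.3]), array([21.8, 22.6]), 66.4))
(np.int32(101), array([ 661., -159.,  157.]), (array([ 663.4, -159.7]), array([22.2, 23.4]), 63.8))
(np.int32(106), array([ 633., -221.,  157.]), (array([ 635.7, -222. ]), array([22.3, 23.7]), 62.5))
(np.int32(113), array([ 603., -284.,  156.]), (array([ 604.7, -285.5]), array([23.1, 23.4]), 63.7))
t 44.0 at [ 436.3 -382.4  216.1] [180.   -0.  110.3] F [ 0.2 -0.4  1.1] w 63.9 g 0.0
before turn [-0.04 -0.    3.15] after turn [-0.04 -0.    3.15] turn -0.03
```

>>> send_rows(steps=[[[-0.04,0,0.8,0,0.7],[0,0,0.8,0,0.7],[0,0,0.8,0,0.7],[0,0,0.5,0,0.7],[0,0,0.22,0,0.5]]])

```text
time_s: 44.4
ee_pos: [436.4, -382.4, 88.5]
ee_rot: [-179.9, -0.2, 110.4]
force: [-1.0, 0.3, -0.2]
gripper_width: 59.3
gripper_force: 0.0
```

>>> send_rows(steps=[[[0,0,0,0,0],[0,0,0,0,0],[0,0,0,0,0],[0,0,0,0,0],[0,0,0,0,0]]])

```text
time_s: 44.82
ee_pos: [437.0, -384.7, 92.7]
ee_rot: [179.9, 0.2, 110.3]
force: [-0.4, 0.0, -0.4]
gripper_width: 26.6
gripper_force: 0.0
```

>>> send_rows(steps=[[[0,0,0,0,0],[0,0,0,0,0],[0,0,-0.5,0,0],[0,0,-0.8,0,0],[0,0,-0.8,0,0]]])

```text
time_s: 45.23
ee_pos: [435.2, -383.4, 174.9]
ee_rot: [-179.9, -0.2, 110.3]
force: [-0.0, -1.2, -1.9]
gripper_width: 23.6
gripper_force: 30.0
```

>>> send_rows(steps=[[[0,0,-0.8,0,0],[0,0,-0.6,0,0],[0,0,-0.3,0,0],[0,0,0,0.9,0],[0,0,0,0.9,0]]])

```text
time_s: 45.65
ee_pos: [436.3, -384.4, 244.3]
ee_rot: [179.9, 0.1, 97.6]
force: [0.4, 0.1, -1.1]
gripper_width: 23.8
gripper_force: 30.0
```

```bash
python3 - <<'E'
from h import *
to(576,-349,141,64.9)
E
```

```text
t 45.6 at [ 436.3 -384.4  244.3] [1.799e+02 1.000e-01 9.760e+01] F [ 0.4  0.1 -1.1] w 23.8 g 30.0
before turn [0.42 3.58 2.58] after turn [2.28 2.79 2.58] turn 4.75
```

>>> send_rows(steps=[[[0,0,0,0.95,0],[0,0,0,0.95,0],[0,0,0,0.95,0],[0,0,0,0.95,0],[0,0,0,0.95,0]]])

```text
time_s: 46.07
ee_pos: [435.8, -383.9, 242.8]
ee_rot: [-179.9, -0.0, 64.9]
force: [-0.2, -0.0, -1.4]
gripper_width: 23.9
gripper_force: 30.0
```

>>> send_rows(steps=[[[0.3,0.35,0,0,0],[0.56,0.7,0,0,0],[0.56,0.7,0,0,0],[0.56,0.7,0,0,0],[0.3,0.36,0,0,0]]])

```text
time_s: 46.48
ee_pos: [579.7, -347.0, 242.2]
ee_rot: [180.0, -0.1, 65.3]
force: [-1.2, -0.4, -0.4]
gripper_width: 23.4
gripper_force: 30.0
```

>>> send_rows(steps=[[[0,0,0,0,0],[0,0,0,0,0],[0,0,0,0,0],[0,0,0,0,0]]])

```text
time_s: 46.82
ee_pos: [575.2, -348.9, 243.3]
ee_rot: [-180.0, 0.0, 65.2]
force: [0.4, 0.3, -2.5]
gripper_width: 23.6
gripper_force: 30.0
```

```bash
python3 - <<'E'
from h import *
to(576,-349,141,64.9)
E
```

```text
t 46.8 at [ 575.2 -348.9  243.3] [-180.     0.    65.2] F [ 0.4  0.3 -2.5] w 23.6 g 30.0
before turn [0.   0.02 2.56] after turn [0.   0.02 2.56] turn 0.04
```

Then lift and swing clear of the rail for the final check.

>>> send_rows(steps=[[[0,0.01,0.7,0,0],[0,0,0.7,0,0],[0,0,0.6,0,0],[0,0,0.3,0,0],[0,0,0.15,0,0]]])

```text
time_s: 47.23
ee_pos: [574.5, -348.5, 143.0]
ee_rot: [-179.7, -0.0, 65.1]
force: [0.3, -0.2, -1.0]
gripper_width: 23.9
gripper_force: 30.0
```

>>> send_rows(steps=[[[0,0,0.09,0,0],[0,0,0.04,0,0],[0,0,0,0,0],[0,0,0,0,0]]])

```text
time_s: 47.57
ee_pos: [577.4, -349.2, 141.4]
ee_rot: [179.8, 0.0, 65.2]
force: [-1.7, -0.5, 1.3]
gripper_width: 23.8
gripper_force: 30.0
```

>>> send_rows(steps=[[[0,0,0,0,0.6],[0,0,0,0,0.6],[0,0,0,0,0.6],[0,0,0,0,0.7],[0,0,0,0,0.7]]])

```text
time_s: 47.98
ee_pos: [577.0, -348.6, 140.0]
ee_rot: [180.0, 0.0, 65.2]
force: [0.8, -0.2, -0.2]
gripper_width: 54.5
gripper_force: 0.0
```

>>> send_rows(steps=[[[0,0,-0.6,0,0.7],[0,0,-0.9,0,0.7],[0,0,-0.9,0,0.7],[0,0,-0.5,0,0.7],[0,-0.9,0,0,0.7]]])

```text
time_s: 48.4
ee_pos: [550.9, -337.0, 261.0]
ee_rot: [179.1, 0.1, 65.3]
force: [0.2, 0.5, 1.0]
gripper_width: 63.8
gripper_force: 0.0
```

>>> send_rows(steps=[[[0,-0.9,0,0,0.7],[0,-0.9,0,0,0.7],[0,-0.9,0,0,0.7],[0,-0.9,0,0,0.7],[0,0,0,0,0.7]]])

```text
time_s: 48.82
ee_pos: [407.4, -269.7, 255.9]
ee_rot: [-179.7, -0.0, 65.2]
force: [-0.0, 0.3, -1.1]
gripper_width: 63.8
gripper_force: 0.0
```

```bash
python3 - <<'E'
from h import *
f=grab('top','t15')
for k in hang(f): print(k)
P=cloud(f);b=ev(P,(360,640),(-40,240),(58,75)); print('tubrim',len(b),rect(b))
b=ev(P,(560,720),(250,420),(225,248)); print('drumrim',rect(b),b.mean(0).round(1))
b=ev(P,(720,800),(40,130),(100,175)); print('flask',rect(b)); b=ev(P,(270,380),(300,420),(95,110)); print('jar',rect(b))
g=grab('scene','s15')['pixels']
cv2.imwrite('pics/v15.png',cv2.resize(g[180:330,140:450],(800,388),interpolation=2)[:,:,::-1])
to(0,0,0)
E
```

```text
(np.int32(93), array([690., -94., 156.]), (array([693., -95.]), array([21.7, 24.2]), 65.2))
(np.int32(107), array([ 661., -159.,  157.]), (array([ 663.8, -160.2]), array([22.3, 24.6]), 64.4))
(np.int32(107), array([ 634., -221.,  156.]), (array([ 634.8, -221.6]), array([22.6, 22.6]), 64.2))
(np.int32(111), array([ 603., -284.,  156.]), (array([ 605. , -285.6]), array([23. , 23.4]), 65.7))
(np.int32(113), array([ 574., -347.,  156.]), (array([ 575.1, -349.3]), array([23.3, 23.1]), 65.6))
tubrim 763 (array([515. , 102.3]), array([159.8, 150.9]), 81.1)
drumrim (array([630. , 341.7]), array([100.3, 148.4]), 16.5) [636.7 319.9 236.8]
flask (array([767.7,  79. ]), array([69. , 62.4]), 88.2)
jar (array([330.8, 362.9]), array([65.5, 64.3]), 67.4)
t 48.9 at [ 412.9 -272.9  256.7] [179.9   0.   65.2] F [1.4 0.  0.2] w 63.7 g 0.0
before turn [  1.86 -12.23   6.42] after turn [  1.86 -12.23   6.42] turn 0.0
```

View pics/v15.png

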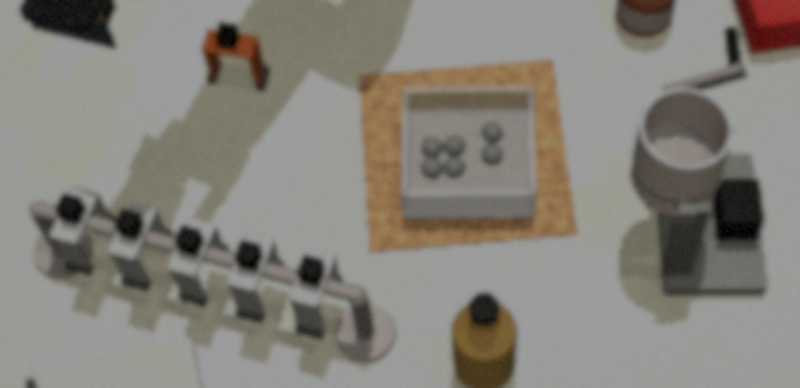

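The view shows all five clamps astride the bar, knobs up, from (70,210) to (310,270). Six stones are in the tub on the mat, and the drum is upright. The tub now reads (515,102), 13 mm off its last reading but within limits, so I check once more that it's at rest.

>>> send_rows(steps=[[[0,0,0,0,0.7],[0,0,0,0,0.7],[0,0,0,0,0.7],[0,0,0,0,0.7],[0,0,0,0,0.7]]])

```text
time_s: 49.33
ee_pos: [414.0, -273.4, 255.6]
ee_rot: [-180.0, -0.0, 65.2]
force: [-0.1, -0.8, 0.5]
gripper_width: 63.4
gripper_force: 0.0
```

```bash
python3 - <<'E'
from h import *
for n in('t13','t14'):
    P=cloud(load(n));b=ev(P,(360,640),(-40,240),(58,75)); print(n,len(b),rect(b))
f=grab('top','t16');P=cloud(f);b=ev(P,(360,640),(-40,240),(58,75)); r=rect(b);print('now',len(b),r, len(hang(f)))
if np.hypot(r[0][0]-499,r[0][1]-100.5)<30: print(env.job_done())
E
```

```text
t13 762 (array([501.8, 101.6]), array([160. , 150.8]), 81.2)
t14 766 (array([515.3, 102.2]), array([159.8, 151.1]), 81.1)
now 760 (array([515. , 102.2]), array([159.8, 150.8]), 81.2) 5
the job is handed in; nothing more can be done
None
```

I've handed the job in, and the last camera check showed everything in place: six stones in the tub standing about 16 mm off the mat centre, the drum upright, and all five clamps hung on the rail. The flask and jar hadn't moved. The hand-in returned no verdict.

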